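# Unload the steriliser stacks: sort cassettes by lid colour, pile the spacer plates

### The arm

A 6-joint arm with a two-finger parallel gripper is mounted at the origin on a cart in front of the work surface, level with it; the furniture and walls round the work are solid. World frame = base frame: x ahead of the robot, y to its left, z up, the work surface at z = 0. Lengths are in mm, angles in rad, forces in N, time in s.
With the tool pointing down it reaches from about 350 to 775 mm from the base axis. Payload 7.3 kg.
Tool frame: the origin (TCP) lies midway between the tips of the shut fingers; the grasp point (between the pads) lies bot.hold_point_z behind it (bot.hold_point_z is the distance from the TCP to the grasp point, in mm); z points along the fingers, y is the line along which they close (so a half turn about z gives the same grasp; the last joint's range is limited). The gripper opens to 92 mm and grips with 3 to 60 N. Pads are 19 mm wide; open, the fingers measure 130 mm over their backs; the gripper's body (75 mm by 190 mm) begins 47 mm behind the grasp point.
Start: joints at [1.028, 0.342, 1.524, -0, 1.275, -0.146], TCP at [202.884, 484.235, 226.741] pointing down, gripper open.
Joint ranges: [-2.53, 2.53], [-0.77, 2.02], [0.04, 2.7], [-1, 4.14], [0.28, 2.66], [-3.11, 3.11]. Speed limits (rad/s): [2.57, 2.57, 3.14, 3.14, 3.14, 3.14].

### API

Orientations are given as a rotation vector (axis times angle).
In Python, from plant import bot gives the robot as it stands. The module is installed in compiled form; this text tells all that it offers.
- The arm moves only by the tool step_arm, never from a script. Its arguments are lists of equal length, an entry for each row: "delta_rot": the turn, a rotation vector about the world's x, y, z in rad, a list of three; "linear": the shift along the world's x, y, z in mm, a list of three; "hand": the finger opening in mm, from 0 to 91.8. A call has 1 to 5 rows; each row is the pose to reach, as a shift and turn from the pose commanded when the call began; what a row does not reach only later rows make up. A row lasts 1/12 s, in which the tool goes at most 41.7 mm and 7.16 degrees, less where a joint would pass 70% of its speed; a pose out of reach is approached as far as the arm can. A call with a gripper value outside its range is refused whole. The fingers move at their own pace and stop on an object; "newtons" is the grip in N (left out, the last holds). Time passes only in rows, so rows that repeat a pose let the fingers close. It gives the time, the measured TCP pose, the force, the opening and the grip force at its end, in the units of the state.
- bot.observe(): the state, without advancing time (a new reading comes with each control period).
- bot.snapshot(name): name is "scene" or "top" or "wrist"; returns the picture (480x640x3 uint8, blue, green, red); there is no depth.
- bot.calibration(name): a dict with "fx", "fy", "cx", "cy" (pixels), "T" (4x4, takes a point from camera to world coordinates). Camera axes: x right, y down, z forward; pixel columns grow to the right and rows downward; lengths in mm; the calibration is good to about 2 mm. The wrist camera is an equidistant fisheye: a pixel r from the principal point sees the ray r / f radians off the axis. A picture is of the moment at which its call begins: read the wrist's pose just before it. calibration takes no time and is no camera call; for the wrist camera it gives the pose at the moment of the call.
- bot.close_job(): hands the job in; it is judged then, once.
The state is a dict: "time_s": time; "joint_pos": joint angles; "joint_velocities": joint speeds; "joint_efforts": joint torques, N m; "ee_pos": TCP position; "eef_rot": TCP orientation; "wrist_force": force on the tool from outside, world axes, zero at the start; "torque": the same for the moment, N m; "width": finger opening in mm; "finger_force": force on a finger pad.
Only numpy, scipy, OpenCV 4.12 (cv2) and the standard library are available. Lean on these libraries where they do the work, as an engineer would, in place of code of your own. Each camera call takes 0.05 s, during which the arm holds its last target. There are 200 camera calls.

### The job

Two stacks of instrument cassettes with loose steel spacer plates between them have come out of the steriliser. Lay every yellow-lidded cassette in the tray with yellow ends and every blue-lidded one in the tray with blue ends, lid up, flat on the tray floor and not on top of one another, and put all the spacer plates squarely on the low stand in one neat pile (clear the stand first if a cassette was left on it). Lift and set things down gently, drop nothing, leave both trays standing flat on the worktop and do not push the timer, tape roll and tubs about.

Things in the scene. Friction and masses are not known exactly. Their poses are not given: they have to be found in the camera images.
- yellow_1: Instrument cassette yellow number 1: closed aluminium box with a bright yellow lid on top, 44 (its x) x 32 (its y) x 24 (z) mm, 60 g. Origin: centre of its underside. Starts lid up, at the bottom of one of the two stacks, on its mat.
- yellow_2: Instrument cassette yellow number 2: closed aluminium box with a bright yellow lid on top, 44 (its x) x 32 (its y) x 24 (z) mm, 60 g. Origin: centre of its underside. Starts lid up, left lying on the spacer stand, where it is in the way of the plates; absent in some starts.
- yellow_3: Instrument cassette yellow number 3: closed aluminium box with a bright yellow lid on top, 44 (its x) x 32 (its y) x 24 (z) mm, 60 g. Origin: centre of its underside. Starts lid up, topmost in the tall stack, on spacer_2; absent in some starts.
- blue_1: Instrument cassette blue number 1: closed aluminium box with a bright blue lid on top, 44 (its x) x 32 (its y) x 24 (z) mm, 60 g. Origin: centre of its underside. Starts lid up, at the bottom of one of the two stacks, on its mat.
- blue_2: Instrument cassette blue number 2: closed aluminium box with a bright blue lid on top, 44 (its x) x 32 (its y) x 24 (z) mm, 60 g. Origin: centre of its underside. Starts lid up, second cassette up in the tall stack, on spacer_1.
- blue_3: Instrument cassette blue number 3: closed aluminium box with a bright blue lid on top, 44 (its x) x 32 (its y) x 24 (z) mm, 60 g. Origin: centre of its underside. Starts lid up, topmost in the short stack, on spacer_3; absent in some starts.
- spacer_1: Loose rigid steel spacer plate with dark perforation dots, 76 (x) x 56 (y) x 8 (z) mm, 70 g, flat on both faces. Origin: centre of its underside. Starts lying on the lowest cassette of the tall stack (tall stack from below: cassette, plate, cassette, plate, in some starts a cassette; short stack: cassette, plate, in some starts a cassette).
- spacer_2: Loose rigid steel spacer plate with dark perforation dots, 76 (x) x 56 (y) x 8 (z) mm, 70 g, flat on both faces. Origin: centre of its underside. Starts lying on the second cassette of the tall stack (tall stack from below: cassette, plate, cassette, plate, in some starts a cassette; short stack: cassette, plate, in some starts a cassette).
- spacer_3: Loose rigid steel spacer plate with dark perforation dots, 76 (x) x 56 (y) x 8 (z) mm, 70 g, flat on both faces. Origin: centre of its underside. Starts lying on the bottom cassette of the short stack (tall stack from below: cassette, plate, cassette, plate, in some starts a cassette; short stack: cassette, plate, in some starts a cassette).
- yellow_tray: Loose open perforated metal tray with a yellow sleeve over each of its two short ends; the tray for yellow cassettes. About 185 (x, over the sleeves) x 88 (y) mm, 0.18 kg; floor 2 mm thick, inside 166 (x) x 84 (y) mm, long walls 2 mm thick and 19 mm high; the sleeves are 22 mm high and stand 9 mm out from the end walls. Origin: centre of its underside, x along its length.
- blue_tray: Loose open perforated metal tray with a blue sleeve over each of its two short ends; the tray for blue cassettes. About 185 (x, over the sleeves) x 88 (y) mm, 0.18 kg; floor 2 mm thick, inside 166 (x) x 84 (y) mm, long walls 2 mm thick and 19 mm high; the sleeves are 22 mm high and stand 9 mm out from the end walls. Origin: centre of its underside, x along its length.
- spacer_stand: Low fixed stand for the spacer pile: dark foot 88 (x) x 68 (y) x 4 mm carrying a grey block 62 (x) x 42 (y) mm with a black rubber top at 16 mm height. Origin: centre of its underside; its x is its long direction.
- stand_top (a point): Centre of the rubber top of the spacer stand, 16 mm above the worktop; the pile of plates is built here.
- mat_a: Fixed flat black rubber mat 100 (x) x 80 (y) x 3 mm under the tall stack. Origin: centre of its underside.
- mat_b: Fixed flat black rubber mat 100 (x) x 80 (y) x 3 mm under the short stack. Origin: centre of its underside.
- timer: Bystander: white kitchen-style timer with blue dial, 52x68x66 mm. Origin: under its centre.
- indicator_tape: Bystander: roll of beige tape lying flat, 96x95x25 mm. Origin: under its centre.
- bur_jar: Bystander: small white tub with blue lid, 58 mm across, 57 mm high. Origin: under its centre.
- swab_jar: Bystander: white tub with teal lid, 68 mm across, 75 mm high. Origin: under its centre.

How it is judged:
By the outcome, as a careful person would: the job done as asked, in the order asked, and still so for the second after the job is handed in, with the robot touching nothing.
Of yellow_3, blue_3, yellow_2 only 1 to 3 are there at a start; the rules pass over those that are not, and their reading is None.
At some moment in a run one of yellow_tray, blue_tray may be knocked a few centimetres aside while the robot is not near it.
It also fails if it takes over 210 s, if anything falls off the work surface, if the arm or the gripper's body presses on something with over 40 N, if the wrist force passes 120 N, or if a joint passes its speed limit or range.

## Working session

There is one attempt and no reset: what is moved stays moved. The work goes in short steps, Python scripts to look and compute and a tool call to move; the robot and the scene stay as the last step left them, time stands still between calls to the robot, and variables do not carry over. Pictures are saved under pics/ and viewed, at most 14 in all, crops included, and the job is handed in when it is done.

Besides the shell and the picture viewer there is one more tool, called after "Request:" as a command line: name --argument value ..., lists and objects as JSON in quotes. step_arm: Moves the arm, as the interface text tells. Its arguments: {"type":"object","properties":{"delta_rot":{"type":"array","items":{"type":"array","items":{"type":"number"}}},"linear":{"type":"array","items":{"type":"array","items":{"type":"number"}}},"hand":{"type":"array","items":{"type":"number"}},"newtons":{"type":"number"}},"required":["delta_rot","linear","hand"]}

```bash
mkdir -p pics; python3 - <<'E'
from plant import bot
import cv2
print(bot.observe()); print(bot.hold_point_z)
for n in("scene","top"):
    cv2.imwrite(f"pics/{n}0.png",bot.snapshot(n)); c=bot.calibration(n); print(n,c)
E
```

```text
{'time_s': 0.0, 'joint_pos': array([ 1.02800855e+00,  3.42716419e-01,  1.52503102e+00, -3.58069001e-05,
        1.27540266e+00, -1.46015251e-01]), 'joint_velocities': array([-0.00161051, -0.00086578, -0.00171509,  0.00125639,  0.00036976,
        0.00081467]), 'joint_efforts': array([ 2.70572364e-04, -4.31245279e+01, -2.44220781e+01,  7.16474955e-02,
        5.59645495e-02, -1.53433466e-04]), 'ee_pos': array([202.66221057, 483.85469293, 226.04335441]), 'eef_rot': array([-6.19055113e-01, -3.07949161e+00,  2.32056329e-03]), 'wrist_force': array([-0.21577009,  0.76362021, -0.39356835]), 'torque': array([-0.01390973,  0.02692944,  0.01702497]), 'finger_force': 0.0, 'width': 91.98543319244052}
18.8
scene {'fx': 435.7299205932936, 'fy': 435.7299205932936, 'cx': 318.4385926201611, 'cy': 235.09934111362998, 'T': array([[ 8.63169391e-01, -2.76974798e-01,  4.22165328e-01,
         1.81669841e+02],
       [-5.04237012e-01, -4.29565842e-01,  7.49144995e-01,
        -4.86700055e+02],
       [-2.61464789e-02, -8.59510412e-01, -5.10449030e-01,
         5.86167763e+02],
       [ 0.00000000e+00,  0.00000000e+00,  0.00000000e+00,
         1.00000000e+00]])}
top {'fx': 511.2455546838585, 'fy': 511.2455546838585, 'cx': 324.21868588213636, 'cy': 237.3906166894551, 'T': array([[-2.33921427e-02, -9.83967119e-01,  1.76809264e-01,
         3.38628827e+02],
       [-9.99620842e-01,  2.55905520e-02,  1.01634287e-02,
         2.37118907e+02],
       [-1.45251263e-02, -1.76504481e-01, -9.84192658e-01,
         1.35123237e+03],
       [ 0.00000000e+00,  0.00000000e+00,  0.00000000e+00,
         1.00000000e+00]])}
```

View pics/top0.png

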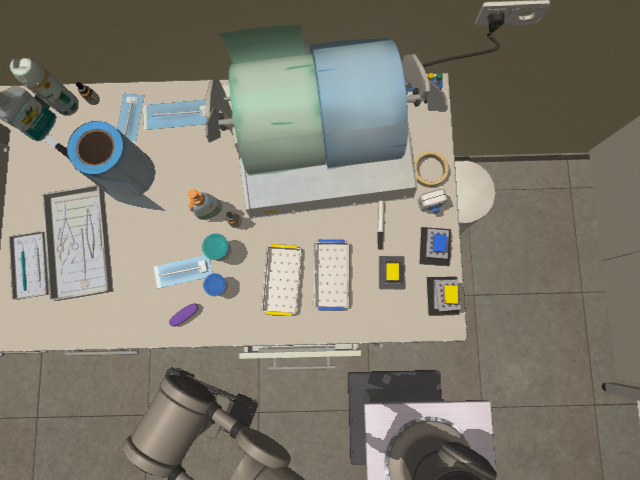

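View pics/scene0.png

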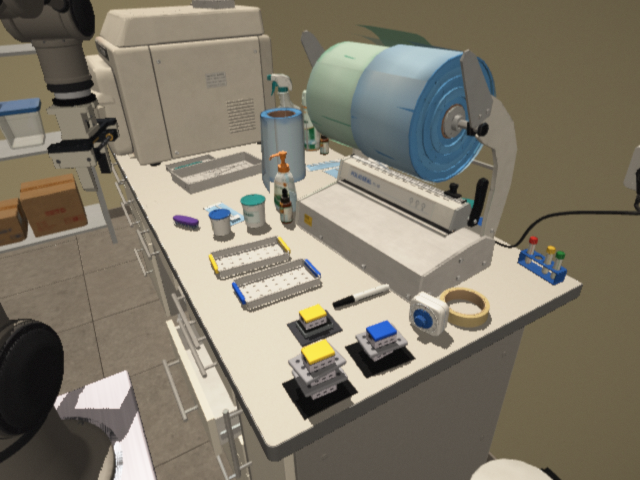

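The top view shows the trays side by side: yellow at about (283,280) and blue at (332,274). The stand with yellow_2 is at (392,272). The short stack, with a blue cassette on top, is at (436,245), and the tall stack, with a yellow one on top, is at (445,296). All the optional cassettes are present.

```bash
cat > h.py <<'E'
import numpy as np,cv2
from plant import bot
from scipy.spatial.transform import Rotation as R
def ray(c,u,v,fish=False):
    x=(np.asarray(u,float)-c['cx'])/c['fx'];y=(np.asarray(v,float)-c['cy'])/c['fy']
    if fish:
        r=np.hypot(x,y)+1e-9; d=np.stack([x/r*np.sin(r),y/r*np.sin(r),np.cos(r)],-1)
    else: d=np.stack([x,y,np.ones_like(x)],-1)
    return d@c['T'][:3,:3].T
def onz(c,u,v,z,fish=False):
    d=ray(c,u,v,fish);o=c['T'][:3,3]
    return (o+d*((z-o[2])/d[...,2])[...,None])[...,:2]
def mask(im,col):
    h=cv2.cvtColor(im,cv2.COLOR_BGR2HSV)
    lo,hi={'y':((22,130,120),(34,255,255)),'b':((104,140,90),(124,255,255))}[col]
    return cv2.inRange(h,lo,hi)
def blobs(im,col,c,z,fish=False,amin=30):
    out=[];cs,_=cv2.findContours(mask(im,col),cv2.RETR_EXTERNAL,cv2.CHAIN_APPROX_NONE)
    for k in cs:
        if cv2.contourArea(k)<amin: continue
        p=k[:,0,:].astype(float); w=onz(c,p[:,0],p[:,1],z,fish).astype(np.float32)
        (x,y),(a,b),t=cv2.minAreaRect(w)
        if a<b:a,b,t=b,a,t+90
        out.append((p.mean(0).round().tolist(),round(x,1),round(y,1),round(a,1),round(b,1),round((t+90)%180-90,1)))
    return out
def tool():
    s=bot.observe();r=R.from_rotvec(s['eef_rot']).as_matrix()
    print('t',round(s['time_s'],2),'p',s['ee_pos'].round(1),'yaw of closing axis',np.degrees(np.arctan2(r[1,1],r[0,1])).round(2),'z',r[:,2].round(3),'F',s['wrist_force'].round(1),'w',round(s['width'],1),'f',round(s['finger_force'],1))
E
python3 - <<'E'
from h import *
tool(); c=bot.calibration('top');im=cv2.imread('pics/top0.png')
for col in'yb':
    for b in blobs(im,col,c,22,amin=10):print(col,b)
for n,u,v,z in [('mata',445,296,3),('matb',436,245,3),('stand',392,272,4),('ytray',283,280,22),('btray',332,274,22),('jar',215,247,75),('bur',215,285,57),('timer',432,202,66),('tape',432,168,20),('edge',400,343,0),('y3',451,294,91),('b3',440,242,59),('y2',393,271,40)]:
    print(n,onz(c,u,v,z).round())
cw=bot.calibration('wrist');print(cw['fx'],cw['cx'],cw['cy'],cw['T'].round(2))
cv2.imwrite('pics/tc.png',cv2.resize(im[215:335,250:470],None,fx=3.6,fy=3.6,interpolation=cv2.INTER_CUBIC))
E
```

```text
t 0.1 p [202.7 483.9 226.1] yaw of closing axis 67.27 z [-0.001 -0.001 -1.   ] F [-0.6  0.6 -0.9] w 91.8 f 0.0
y ([278.0, 313.0], 382.4, 374.5, 67.5, 8.1, 85.1)
y ([451.0, 294.0], 420.8, -71.5, 46.7, 33.5, -4.0)
y ([392.0, 271.0], 483.9, 76.3, 42.5, 31.3, -2.6)
y ([284.0, 246.0], 558.5, 358.7, 66.2, 8.0, 88.5)
y ([430.0, 75.0], 1030.3, -55.2, 12.3, 11.1, -3.4)
b ([331.0, 308.0], 392.2, 239.0, 64.4, 5.1, 88.6)
b ([214.0, 284.0], 461.6, 541.0, 52.9, 52.1, 88.6)
b ([331.0, 240.0], 568.6, 233.2, 63.3, 2.7, 88.5)
b ([440.0, 243.0], 556.1, -51.8, 44.0, 31.9, -8.0)
b ([440.0, 84.0], 1004.1, -80.1, 21.1, 8.3, -3.6)
mata [417. -61.]
matb [553. -46.]
stand [483.  74.]
ytray [467. 361.]
btray [480. 233.]
jar [550. 528.]
bur [456. 530.]
timer [655. -30.]
tape [761. -45.]
edge [299.  62.]
y3 [416. -57.]
b3 [551. -45.]
y2 [482.  76.]
371.64829954431775 318.4558494865723 238.35771111674126 [[ 3.9000e-01  8.9000e-01  2.4000e-01  1.3979e+02]
 [ 9.2000e-01 -3.7000e-01 -1.0000e-01  5.0985e+02]
 [-0.0000e+00  2.6000e-01 -9.7000e-01  3.8358e+02]
 [ 0.0000e+00  0.0000e+00  0.0000e+00  1.0000e+00]]
```

View pics/tc.png

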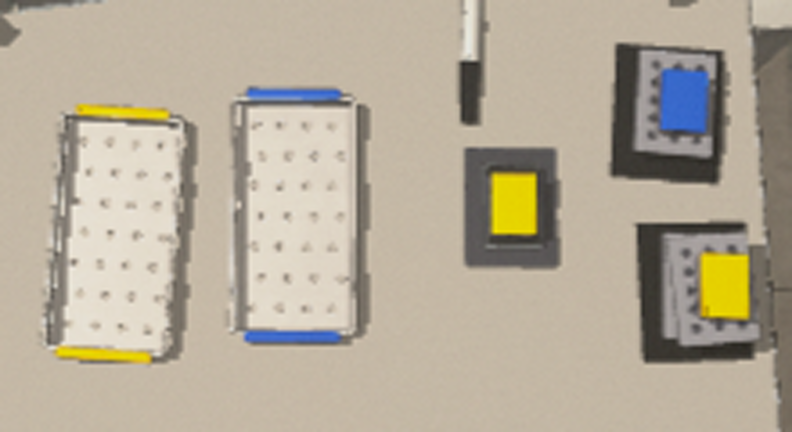

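The enlarged crop shows the trays, stand and stacks all running roughly along world x, so the fingers can close along world y throughout. I'll move over the stand for a closer look.

Request:
step_arm --delta_rot '[[0,0,0.08],[0,0,0.16],[0,0,0.24],[0,0,0.32],[0,0,0.396]]' --linear '[[20,-29,-2],[41,-60,-4],[62,-91,-6],[84,-122,-8],[105,-153,-10]]' --hand '[52,52,52,52,52]' --newtons 20

```text
time_s: 0.52
ee_pos: [308.3, 329.7, 216.4]
eef_rot: [0.006, -3.141, 0.0]
wrist_force: [0.4, -0.6, -0.8]
width: 62.9
finger_force: 0.0
```

Request:
step_arm --delta_rot '[[0,0,0],[0,0,0],[0,0,0],[0,0,0],[0,0,0]]' --linear '[[21,-31,-2],[42,-62,-4],[63,-93,-6],[84,-124,-8],[105,-155,-10]]' --hand '[52,52,52,52,52]'

```text
time_s: 0.93
ee_pos: [413.4, 174.5, 206.5]
eef_rot: [-0.001, -3.141, -0.0]
wrist_force: [0.4, 0.8, -0.3]
width: 52.1
finger_force: 0.0
```

Request:
step_arm --delta_rot '[[0,0,0],[0,0,0],[0,0,0],[0,0,0],[0,0,0]]' --linear '[[21,-31,-2],[42,-62,-4],[63,-90,-6],[71,-100,-6],[71,-100,-6]]' --hand '[52,52,52,52,52]'

```text
time_s: 1.35
ee_pos: [485.2, 73.9, 200.1]
eef_rot: [-0.007, -3.141, 0.001]
wrist_force: [0.7, 0.9, 0.0]
width: 52.0
finger_force: 0.0
```

```bash
cat >> h.py <<'E'
def lids(zs,name=None):
    c=bot.calibration('wrist');im=bot.snapshot('wrist')
    if name: cv2.imwrite(f'pics/{name}.png',im)
    for col in'yb':
        for z in zs:
            for b in blobs(im,col,c,z,True,300):print(col,z,b)
E
python3 - <<'E'
from h import *
tool(); lids([22,40,59,91],'w1')
E
```

```text
t 1.35 p [485.2  73.9 200.1] yaw of closing axis 89.73 z [-0. -0. -1.] F [0.7 0.9 0. ] w 52.0 f 0.0
y 22 ([322.0, 215.0], 484.2, 76.8, 46.8, 33.9, -2.0)
y 22 ([149.0, 148.0], 415.4, -89.5, 54.4, 42.1, -2.7)
y 40 ([322.0, 215.0], 480.6, 76.6, 44.3, 32.1, -2.0)
y 40 ([149.0, 148.0], 415.5, -80.7, 51.5, 39.8, -2.7)
y 59 ([322.0, 215.0], 476.8, 76.4, 41.7, 30.2, -2.0)
y 59 ([149.0, 148.0], 415.6, -71.5, 48.4, 37.4, -2.7)
y 91 ([322.0, 215.0], 470.3, 76.1, 37.2, 26.9, -2.0)
y 91 ([149.0, 148.0], 415.7, -56.0, 43.2, 33.4, -2.7)
b 22 ([487.0, 122.0], 391.8, 235.9, 68.3, 7.1, 88.2)
b 40 ([487.0, 122.0], 393.1, 227.2, 64.7, 6.8, 88.2)
b 59 ([487.0, 122.0], 394.6, 218.0, 60.8, 6.4, 88.2)
b 91 ([487.0, 122.0], 397.0, 202.5, 54.3, 5.7, 88.2)
```

View pics/w1.png

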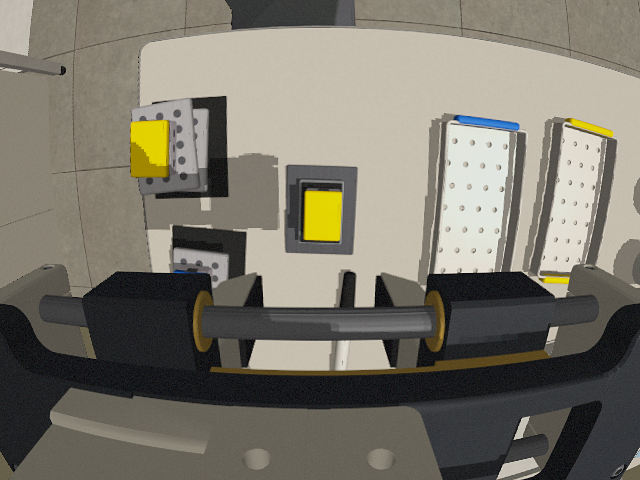

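The wrist view shows yellow_2 on the stand at about (322,215), the tall stack at (165,148), and the trays on the right. Descending to grip yellow_2.

Request:
step_arm --delta_rot '[[0,0,-0.01],[0,0,-0.03],[0,0,-0.03],[0,0,-0.03],[0,0,-0.03]]' --linear '[[-2,1,-30],[-4,2.5,-65],[-4,2.5,-100],[-4,2.5,-130],[-4,2.5,-145]]' --hand '[52,52,52,52,52]'

```text
time_s: 1.82
ee_pos: [476.7, 80.3, 52.7]
eef_rot: [-0.046, -3.136, -0.001]
wrist_force: [-0.9, 0.7, -0.6]
width: 52.2
finger_force: 0.0
```

Request:
step_arm --delta_rot '[[0,0,0],[0,0,0],[0,0,0],[0,0,0],[0,0,0]]' --linear '[[0,0,-12],[0,0,-22],[0,0,-28],[0,0,-28],[0,0,-28]]' --hand '[52,52,44,36,28]'

```text
time_s: 2.23
ee_pos: [479.9, 79.2, 28.1]
eef_rot: [0.047, 3.141, 0.0]
wrist_force: [-0.3, -0.4, 0.6]
width: 36.5
finger_force: 0.0
```

Request:
step_arm --delta_rot '[[0,0,0],[0,0,0],[0,0,0],[0,0,0],[0,0,0]]' --linear '[[0,0,0],[0,0,0],[0,0,0],[0,0,0],[0,0,2]]' --hand '[26,26,26,26,26]'

```text
time_s: 2.65
ee_pos: [479.9, 78.7, 29.9]
eef_rot: [0.049, 3.141, 0.0]
wrist_force: [-0.0, -0.4, -0.4]
width: 32.4
finger_force: 20.0
```

Request:
step_arm --delta_rot '[[0,0,0],[0,0,0],[0,0,0],[0,0,0],[0,0,0]]' --linear '[[0,0,8],[0,0,28],[0,8,58],[0,28,88],[0,58,110]]' --hand '[26,26,26,26,26]'

```text
time_s: 3.07
ee_pos: [480.6, 135.9, 142.7]
eef_rot: [0.053, 3.139, -0.0]
wrist_force: [0.7, 0.1, 0.0]
width: 32.1
finger_force: 20.0
```

Request:
step_arm --delta_rot '[[0,0,0],[0,0,0],[0,0,0],[0,0,0],[0,0,0]]' --linear '[[-1,35,10],[-2,70,10],[-3,105,10],[-4,140,10],[-5,175,10]]' --hand '[26,26,26,26,26]'

```text
time_s: 3.48
ee_pos: [474.4, 313.4, 150.6]
eef_rot: [0.048, 3.141, 0.0]
wrist_force: [1.0, -0.0, -2.0]
width: 32.1
finger_force: 20.0
```

Request:
step_arm --delta_rot '[[0,0,-0.02],[0,0,-0.055],[0,0,-0.055],[0,0,-0.055],[0,0,-0.055]]' --linear '[[-2,30,0],[-4,50,0],[-5,55,0],[-5,55,0],[-5,55,0]]' --hand '[26,26,26,26,26]'

```text
time_s: 3.9
ee_pos: [469.7, 366.0, 149.8]
eef_rot: [-0.133, -3.138, 0.001]
wrist_force: [-0.5, -0.2, -1.5]
width: 32.5
finger_force: 20.0
```

```bash
cat >> h.py <<'E'
def trays():
    c=bot.calibration('top');im=bot.snapshot('top')
    for col,x0,y0 in (('y',470,366),('b',480,236)):
        bs=[b for b in blobs(im,col,c,22,False,8) if b[4]<16 and 50<b[3]<80 and abs(b[2]-y0)<80 and abs(b[1]-x0)<170]
        print('top tray',col,bs)
        if len(bs)==2:
            p,q=sorted(np.array(b[1:3]) for b in bs) if 0 else sorted([np.array(b[1:3]) for b in bs],key=lambda a:a[0])
            d=q-p; print('   centre',(p+q)/2,'ang',np.degrees(np.arctan2(d[1],d[0])).round(2),'len',np.hypot(*d).round(1))
E
python3 - <<'E'
from h import *
tool(); lids([22],'w2'); trays()
E
```

```text
t 3.9 p [469.7 366.  149.8] yaw of closing axis 85.15 z [-0.    -0.001 -1.   ] F [-0.5 -0.2 -1.5] w 32.5 f 20.0
y 22 ([318.0, 344.0], 573.5, 356.5, 61.2, 8.4, 85.1)
y 22 ([319.0, 281.0], 514.1, 361.6, 61.8, 45.3, 85.2)
y 22 ([319.0, 117.0], 382.5, 373.2, 68.4, 7.7, 84.6)
b 22 ([530.0, 206.0], 465.1, 553.1, 64.7, 63.5, 74.2)
b 22 ([158.0, 150.0], 391.9, 240.6, 70.5, 7.5, 88.3)
top tray y []
top tray b [([331.0, 240.0], 568.6, 233.2, 63.3, 2.7, 88.5)]
```

View pics/w2.png

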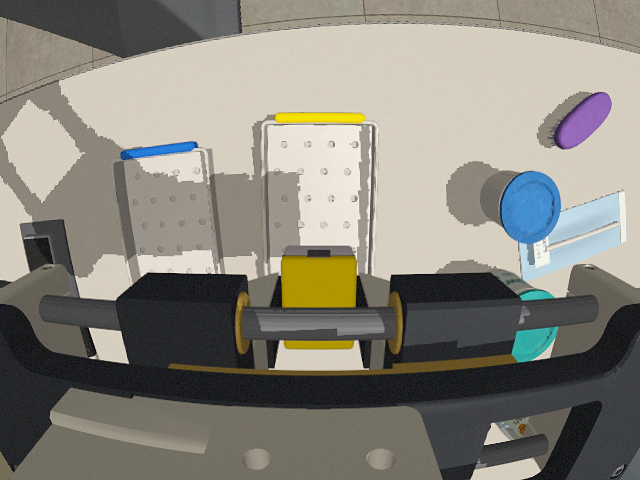

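The cassette is held square. The near yellow sleeve is at (319,117), and the tray matches the top-camera estimate. Placing it in the far slot.

Request:
step_arm --delta_rot '[[0,0,0],[0,0,0],[0,0,0],[0,0,0],[0,0,0]]' --linear '[[25,-2,-15],[50,-5,-40],[50,-5,-70],[50,-5,-100],[50,-5,-110]]' --hand '[26,26,26,26,26]'

```text
time_s: 4.42
ee_pos: [518.3, 358.7, 35.4]
eef_rot: [-0.138, -3.132, 0.006]
wrist_force: [-1.2, -0.6, -1.5]
width: 32.2
finger_force: 20.0
```

Request:
step_arm --delta_rot '[[0,0,0],[0,0,0],[0,0,0],[0,0,0],[0,0,0]]' --linear '[[0,0,-8],[0,0,-15],[0,0,-20],[0,0,-23],[0,0,-24]]' --hand '[26,26,26,26,26]'

```text
time_s: 4.83
ee_pos: [520.2, 362.0, 16.4]
eef_rot: [0.134, 3.138, 0.001]
wrist_force: [-0.2, -0.3, 0.0]
width: 32.1
finger_force: 20.0
```

Request:
step_arm --delta_rot '[[0,0,0],[0,0,0]]' --linear '[[0,0,-0.5],[0,0,-1]]' --hand '[26,26]'

```text
time_s: 5.0
ee_pos: [520.2, 362.1, 15.6]
eef_rot: [0.134, 3.137, 0.001]
wrist_force: [1.0, -0.1, -0.7]
width: 32.2
finger_force: 20.0
```

Request:
step_arm --delta_rot '[[0,0,0],[0,0,0],[0,0,0]]' --linear '[[0,0,-0.8],[0,0,-1.4],[0,0,-1.4]]' --hand '[26,26,26]'

```text
time_s: 5.25
ee_pos: [520.2, 362.0, 14.4]
eef_rot: [0.134, 3.138, 0.001]
wrist_force: [-2.1, -0.7, 4.5]
width: 32.3
finger_force: 20.0
```

Contact is felt at a tip height of about 14.4. Releasing and lifting.

Request:
step_arm --delta_rot '[[0,0,0],[0,0,0],[0,0,0],[0,0,0],[0,0,0.008]]' --linear '[[0,0,0],[0,0,0],[0,0,0],[0,0,8],[0,0,28]]' --hand '[36,38,38,38,38]'

```text
time_s: 5.67
ee_pos: [518.2, 360.8, 39.2]
eef_rot: [-0.122, -3.134, 0.004]
wrist_force: [-0.5, -0.4, -0.8]
width: 37.9
finger_force: 0.0
```

Request:
step_arm --delta_rot '[[0,0,0.02],[0,0,0.045],[0,0,0.045],[0,0,0.045],[0,0,0.045]]' --linear '[[0,0,35],[0,-3,75],[-5,-25,110],[-13,-60,135],[-21,-98,140]]' --hand '[38,45,52,52,52]'

```text
time_s: 6.08
ee_pos: [500.6, 264.7, 186.6]
eef_rot: [0.048, 3.133, 0.006]
wrist_force: [0.8, -1.3, 0.4]
width: 51.5
finger_force: 0.0
```

Request:
step_arm --delta_rot '[[0,0,0],[0,0,0],[0,0,0],[0,0,0],[0,0,0]]' --linear '[[-8,-39,0],[-16,-78,0],[-24,-117,0],[-32,-156,0],[-40,-195,0]]' --hand '[52,52,52,52,52]'

```text
time_s: 6.5
ee_pos: [458.2, 67.1, 182.0]
eef_rot: [0.051, 3.14, 0.0]
wrist_force: [1.7, -0.6, 0.2]
width: 52.0
finger_force: 0.0
```

Request:
step_arm --delta_rot '[[0,0,0],[0,0,0],[0,0,0],[0,0,0],[0,0,0]]' --linear '[[-9,-35,0],[-18,-70,0],[-25,-105,0],[-25,-110,0],[-25,-110,0]]' --hand '[52,52,52,52,52]'

```text
time_s: 6.92
ee_pos: [433.8, -43.2, 182.0]
eef_rot: [0.058, 3.14, -0.0]
wrist_force: [0.2, 0.6, -0.7]
width: 52.3
finger_force: 0.0
```

```bash
python3 - <<'E'
from h import *
tool(); lids([59,91],'w3'); trays()
E
```

```text
t 6.92 p [433.8 -43.2 182. ] yaw of closing axis 87.89 z [ 0.001 -0.    -1.   ] F [ 0.2  0.6 -0.7] w 52.3 f 0.0
y 59 ([297.0, 216.0], 422.3, -59.8, 49.8, 35.5, -2.3)
y 91 ([297.0, 216.0], 415.8, -57.7, 44.1, 31.4, -2.3)
b 59 ([322.0, 355.0], 546.6, -44.9, 32.0, 31.1, 87.7)
b 91 ([322.0, 355.0], 525.9, -44.5, 28.3, 27.5, 87.7)
top tray y [([278.0, 313.0], 382.4, 374.5, 67.5, 8.1, 85.1), ([284.0, 246.0], 558.5, 358.7, 66.2, 8.0, 88.5)]
   centre [470.45 366.6 ] ang -5.13 len 176.8
top tray b [([331.0, 308.0], 392.2, 239.0, 64.4, 5.1, 88.6), ([331.0, 240.0], 568.6, 233.2, 63.3, 2.7, 88.5)]
   centre [480.4 236.1] ang -1.88 len 176.5
```

View pics/w3.png

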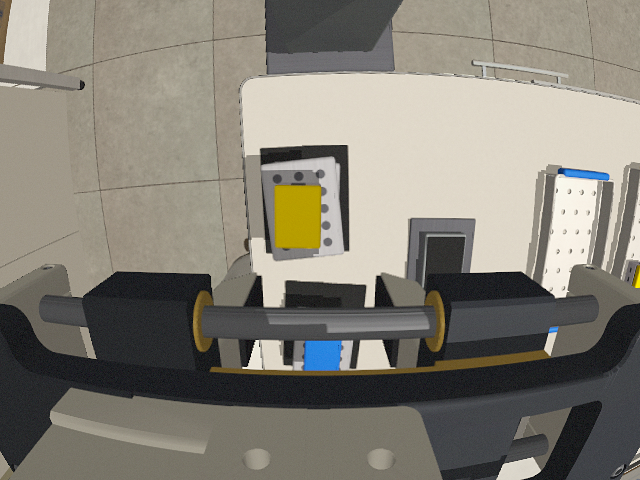

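The wrist view shows yellow_3 at about (298,216) on the slightly turned top plate. Grasping it.

Request:
step_arm --delta_rot '[[0,0,0],[0,0,0],[0,0,0],[0,0,0],[0,0,0]]' --linear '[[-10,-8,-15],[-18,-14.5,-40],[-18,-14.5,-65],[-18,-14.5,-75],[-18,-14.5,-75]]' --hand '[52,52,52,52,52]'

```text
time_s: 7.43
ee_pos: [414.6, -53.9, 104.4]
eef_rot: [-0.048, -3.137, -0.003]
wrist_force: [-0.3, 0.9, -0.5]
width: 52.3
finger_force: 0.0
```

Request:
step_arm --delta_rot '[[0,0,0],[0,0,0],[0,0,0],[0,0,0],[0,0,0]]' --linear '[[0,0,-12],[0,0,-22],[0,0,-28],[0,0,-28],[0,0,-28]]' --hand '[52,52,46,40,36]'

```text
time_s: 7.85
ee_pos: [416.3, -55.3, 78.8]
eef_rot: [0.05, 3.141, 0.0]
wrist_force: [-0.3, -0.2, 0.4]
width: 38.2
finger_force: 0.0
```

Request:
step_arm --delta_rot '[[0,0,0],[0,0,0],[0,0,0],[0,0,0],[0,0,0]]' --linear '[[0,0,0],[0,0,0],[0,0,0],[0,0,0],[0,0,0]]' --hand '[33,30,26,26,26]'

```text
time_s: 8.27
ee_pos: [416.5, -55.9, 79.0]
eef_rot: [0.052, 3.14, -0.0]
wrist_force: [-0.2, -0.1, 5.6]
width: 32.2
finger_force: 20.0
```

Request:
step_arm --delta_rot '[[0,0,0],[0,0,0],[0,0,0],[0,0,0],[0,0,0]]' --linear '[[0,0,5],[0,0,15],[0,5,35],[2,20,60],[6,52,75]]' --hand '[26,26,26,26,26]'

```text
time_s: 8.68
ee_pos: [422.4, -5.1, 155.3]
eef_rot: [0.057, 3.14, -0.002]
wrist_force: [1.9, 0.4, -0.1]
width: 32.2
finger_force: 20.0
```

Request:
step_arm --delta_rot '[[0,0,0],[0,0,0],[0,0,0],[0,0,0],[0,0,0]]' --linear '[[5,38,0],[10,76,0],[15,114,0],[20,152,0],[25,190,0]]' --hand '[26,26,26,26,26]'

```text
time_s: 9.1
ee_pos: [446.4, 188.0, 153.5]
eef_rot: [-0.052, -3.141, 0.0]
wrist_force: [0.6, -0.6, -1.6]
width: 32.5
finger_force: 20.0
```

Request:
step_arm --delta_rot '[[0,0,-0.02],[0,0,-0.055],[0,0,-0.055],[0,0,-0.055],[0,0,-0.055]]' --linear '[[5,38,0],[10,76,0],[15,114,0],[20,152,0],[23,178,-5]]' --hand '[26,26,26,26,26]'

```text
time_s: 9.52
ee_pos: [469.9, 367.6, 149.0]
eef_rot: [0.136, 3.138, 0.002]
wrist_force: [0.4, -1.5, -0.7]
width: 32.1
finger_force: 20.0
```

Request:
step_arm --delta_rot '[[0,0,0],[0,0,0],[0,0,0]]' --linear '[[0,1,-10],[0,1,-20],[0,1,-20]]' --hand '[26,26,26]'

```text
time_s: 9.77
ee_pos: [468.1, 363.6, 125.4]
eef_rot: [-0.137, -3.134, 0.006]
wrist_force: [0.2, -0.1, -0.9]
width: 32.1
finger_force: 20.0
```

```bash
python3 - <<'E'
from h import *
tool(); lids([22],'w4')
E
```

```text
t 9.77 p [468.1 363.6 125.4] yaw of closing axis 84.98 z [-0.005 -0.003 -1.   ] F [ 0.2 -0.1 -0.9] w 32.1 f 20.0
y 22 ([320.0, 344.0], 556.5, 355.8, 64.2, 7.7, 85.0)
y 22 ([318.0, 279.0], 500.8, 359.7, 56.7, 44.5, 85.1)
y 22 ([323.0, 118.0], 382.5, 373.4, 68.2, 7.8, 84.9)
b 22 ([550.0, 214.0], 465.9, 555.8, 65.9, 64.2, 68.5)
b 22 ([149.0, 154.0], 392.0, 240.4, 71.0, 7.5, 88.1)
```

Request:
step_arm --delta_rot '[[0,0,0],[0,0,0],[0,0,0],[0,0,0],[0,0,0]]' --linear '[[0,0,-20],[0,0,-50],[0,0,-75],[0,0,-92],[0,0,-100]]' --hand '[26,26,26,26,26]'

```text
time_s: 10.23
ee_pos: [469.0, 363.0, 26.4]
eef_rot: [-0.141, -3.135, 0.004]
wrist_force: [-0.0, 0.9, -0.5]
width: 32.1
finger_force: 20.0
```

Request:
step_arm --delta_rot '[[0,0,0],[0,0,0],[0,0,0],[0,0,0],[0,0,0]]' --linear '[[0,0,-6],[0,0,-10],[0,0,-12.5],[0,0,-13.5],[0,0,-13.5]]' --hand '[26,26,26,26,26]'

```text
time_s: 10.65
ee_pos: [470.3, 365.4, 15.5]
eef_rot: [0.138, 3.138, 0.001]
wrist_force: [0.3, -0.1, -1.6]
width: 32.0
finger_force: 20.0
```

Request:
step_arm --delta_rot '[[0,0,0],[0,0,0],[0,0,0]]' --linear '[[0,0,-0.6],[0,0,-1.2],[0,0,-1.2]]' --hand '[26,26,26]'

```text
time_s: 10.9
ee_pos: [470.2, 365.5, 14.1]
eef_rot: [0.138, 3.138, 0.001]
wrist_force: [-0.4, 0.4, 0.2]
width: 32.4
finger_force: 20.0
```

Request:
step_arm --delta_rot '[[0,0,0],[0,0,0],[0,0,0],[0,0,0],[0,0,0.008]]' --linear '[[0,0,0],[0,0,0],[0,0,0],[0,0,8],[0,0,28]]' --hand '[36,38,38,38,38]'

```text
time_s: 11.32
ee_pos: [468.3, 364.2, 39.9]
eef_rot: [-0.125, -3.135, 0.004]
wrist_force: [0.4, -0.8, 0.0]
width: 37.9
finger_force: 0.0
```

Request:
step_arm --delta_rot '[[0,0,0.02],[0,0,0.055],[0,0,0.055],[0,0,0.055],[0,0,0.055]]' --linear '[[0,0,35],[0,-5,75],[0,-30,110],[-1,-65,135],[-4,-103,140]]' --hand '[38,50,70,76,76]'

```text
time_s: 11.73
ee_pos: [467.9, 263.1, 186.8]
eef_rot: [0.035, 3.133, 0.006]
wrist_force: [0.9, -0.2, 0.1]
width: 60.3
finger_force: 0.0
```

Request:
step_arm --delta_rot '[[0,0,0],[0,0,0],[0,0,0],[0,0,0],[0,0,0]]' --linear '[[-4,-40,0],[-8,-80,0],[-12,-120,0],[-16,-160,0],[-20,-200,0]]' --hand '[76,76,76,76,76]'

```text
time_s: 12.15
ee_pos: [445.3, 60.6, 182.4]
eef_rot: [0.038, 3.14, 0.0]
wrist_force: [0.1, -1.8, 0.0]
width: 75.9
finger_force: 0.0
```

Request:
step_arm --delta_rot '[[0,0,0],[0,0,0],[0,0,0],[0,0,0],[0,0,0]]' --linear '[[-3,-40,0],[-6,-80,0],[-8,-110,0],[-8,-115,0],[-8,-115,0]]' --hand '[76,76,76,76,76]'

```text
time_s: 12.57
ee_pos: [437.9, -54.5, 182.2]
eef_rot: [0.045, 3.14, -0.0]
wrist_force: [0.2, -0.3, 0.1]
width: 76.0
finger_force: 0.0
```

```bash
python3 - <<'E'
from h import *
tool(); c=bot.calibration('wrist'); im=bot.snapshot('wrist'); cv2.imwrite('pics/w5.png',im)
import pickle; pickle.dump(c,open('c5.pkl','wb'))
cv2.imwrite('pics/w5c.png',cv2.resize(im[110:290,190:400],None,fx=3.3,fy=3.3,interpolation=cv2.INTER_CUBIC))
E
```

```text
t 12.57 p [437.9 -54.5 182.2] yaw of closing axis 88.36 z [ 0.001 -0.    -1.   ] F [ 0.2 -0.3  0.1] w 76.0 f 0.0
```

View pics/w5c.png

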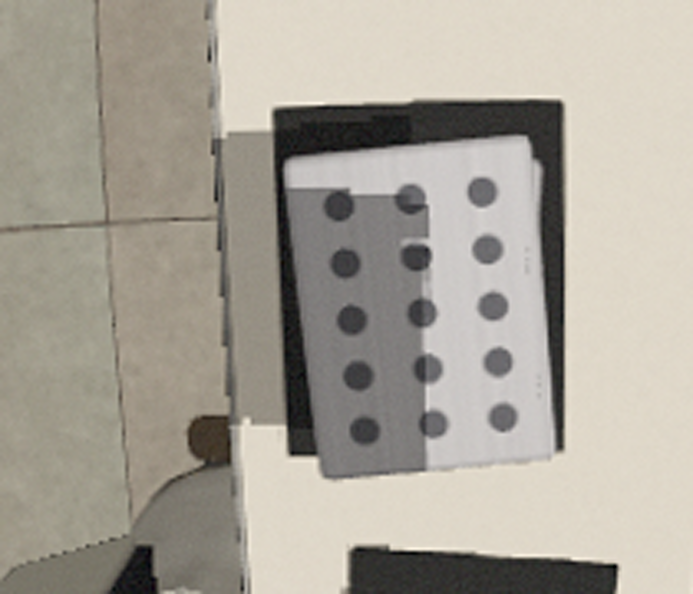

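The crop shows the top plate's 3×5 dots with the middle one at (422,313), and the plate is turned a few degrees. I'll compute its pose from the dots.

```bash
cat >> h.py <<'E'
def plate(c,dots,x0,y0,s,z):
    """dots: 3 columns x 5 rows of crop pixels -> centre, yaw of long axis"""
    d=np.array(dots,float); w=onz(c,d[:,0]/s+x0,d[:,1]/s+y0,z,True)
    k=w.reshape(3,5,2); v=(k[:,4]-k[:,0]).mean(0); u=(k[2]-k[0]).mean(0)
    print('centre',w.mean(0).round(1),'yaw',np.degrees(np.arctan2(v[1],v[0])).round(2),'closing',np.degrees(np.arctan2(u[1],u[0])).round(2),'pitch',np.hypot(*v)/4,np.hypot(*u)/2)
E
python3 - <<'E'
from h import *
import pickle
c=pickle.load(open('c5.pkl','rb'))
D=[(339,206),(345,263),(351,319),(358,376),(365,430),(411,199),(416,257),(422,313),(428,369),(434,424),(482,192),(488,250),(493,306),(498,362),(503,417)]
plate(c,D,190,110,3.3,67)
E=np.array([(283,160),(527,137),(553,458),(322,478)],float)
print(onz(c,E[:,0]/3.3+190,E[:,1]/3.3+110,67,True).round(1))
S=np.array([(352,548)],float);
E
```

```text
centre [416.1 -54.8] yaw 4.18 closing 93.85 pitch 12.961461768633693 16.010766493174064
[[380.6 -84.7]
 [377.1 -30.5]
 [451.1 -25.4]
 [454.4 -79.3]]
```

Request:
step_arm --delta_rot '[[0,0,0.04],[0,0,0.1],[0,0,0.1],[0,0,0.1],[0,0,0.1]]' --linear '[[-11,0,-15],[-22,0,-45],[-22,0,-75],[-22,0,-98],[-22,0,-98]]' --hand '[76,76,76,76,76]'

```text
time_s: 13.03
ee_pos: [413.3, -50.5, 80.6]
eef_rot: [0.121, -3.132, -0.005]
wrist_force: [-0.9, 0.8, 0.7]
width: 75.8
finger_force: 0.0
```

Request:
step_arm --delta_rot '[[0,0,0],[0,0,0],[0,0,0],[0,0,0],[0,0,0]]' --linear '[[0,0,-10],[0,0,-20],[0,0,-27],[0,0,-27.5],[0,0,-27.5]]' --hand '[76,76,72,66,62]'

```text
time_s: 13.45
ee_pos: [416.2, -52.3, 56.7]
eef_rot: [-0.12, 3.139, 0.0]
wrist_force: [-0.6, -0.6, -0.5]
width: 64.3
finger_force: 0.0
```

Request:
step_arm --delta_rot '[[0,0,0],[0,0,0],[0,0,0],[0,0,0],[0,0,0]]' --linear '[[0,0,0],[0,0,0],[0,0,0],[0,0,0],[0,0,0]]' --hand '[58,55,50,50,50]' --newtons 25

```text
time_s: 13.87
ee_pos: [416.4, -52.9, 56.8]
eef_rot: [-0.118, 3.138, -0.0]
wrist_force: [-1.0, 0.8, 6.6]
width: 55.9
finger_force: 25.0
```

Request:
step_arm --delta_rot '[[0,0,0],[0,0,0],[0,0,0],[0,0,0],[0,0,0]]' --linear '[[0,0,5],[0,0,15],[0,0,40],[0,5,75],[12,20,100]]' --hand '[50,50,50,50,50]'

```text
time_s: 14.28
ee_pos: [426.5, -33.4, 158.1]
eef_rot: [0.115, -3.138, 0.0]
wrist_force: [1.7, 0.5, -1.3]
width: 55.9
finger_force: 25.0
```

Request:
step_arm --delta_rot '[[0,0,-0.03],[0,0,-0.07],[0,0,-0.07],[0,0,-0.07],[0,0,-0.07]]' --linear '[[22,25,10],[50,54,20],[75,83,25],[92,108,25],[92,108,25]]' --hand '[50,50,50,50,50]'

```text
time_s: 14.7
ee_pos: [522.4, 79.1, 181.6]
eef_rot: [-0.013, 3.139, 0.003]
wrist_force: [-1.3, 0.0, -1.0]
width: 55.7
finger_force: 25.0
```

```bash
python3 - <<'E'
from h import *
import pickle
tool(); c=bot.calibration('wrist'); im=bot.snapshot('wrist'); cv2.imwrite('pics/w6.png',im); pickle.dump(c,open('c6.pkl','wb'))
cv2.imwrite('pics/w6c.png',cv2.resize(im[90:300,120:420],None,fx=2.6,fy=2.6,interpolation=cv2.INTER_CUBIC))
E
```

```text
t 14.7 p [522.4  79.1 181.6] yaw of closing axis 90.48 z [ 0.003  0.002 -1.   ] F [-1.3  0.  -1. ] w 55.7 f 25.0
```

View pics/w6c.png

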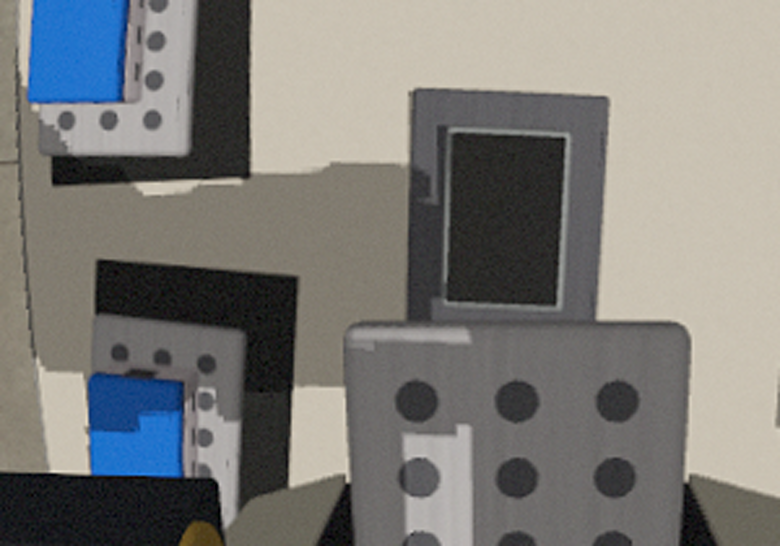

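The crop shows the stand top's outline with corners (446,130), (571,132), (563,305) and (443,305), and the held plate's first dot rows at about 401 and 478. Now the target pose, and where the plate sits in the grip.

```bash
python3 - <<'E'
from h import *
import pickle
c=pickle.load(open('c6.pkl','rb'))
f=lambda P,z:onz(c,np.array(P,float)[:,0]/2.6+120,np.array(P,float)[:,1]/2.6+90,z,True)
w=f([(446,130),(571,132),(563,305),(443,305)],16);print(w.round(1),w.mean(0).round(1)); 
for a,b in((0,3),(1,2)):d=w[b]-w[a];print(np.degrees(np.arctan2(d[1],d[0])))
d=w[1]-w[0];print('w',np.hypot(*d),np.degrees(np.arctan2(d[1],d[0])))
d=f([(417,401),(517,402),(617,401),(419,478),(517,478),(614,477)],181.6+10.3);print(d.round(1))
m=d[1]+(d[4]-d[1])*2;u=d[2]-d[0];print('plate centre',m,'closing',np.degrees(np.arctan2(u[1],u[0])))
E
```

```text
[[452.8  55.1]
 [453.2  96.4]
 [511.7  94.7]
 [512.   53.9]] [482.4  75. ]
-1.122289743145991
-1.7180339798854984
w 41.346544069477375 89.46515174745065
[[495.6  62.5]
 [495.7  78.3]
 [495.4  94.2]
 [508.7  62.5]
 [508.5  78.4]
 [508.3  94.2]]
plate centre [521.31933887  78.54750016] closing 90.42916726402308
```

Request:
step_arm --delta_rot '[[0,0,-0.01],[0,0,-0.028],[0,0,-0.028],[0,0,-0.028],[0,0,-0.028]]' --linear '[[-18,0,-15],[-37,0.4,-45],[-37,0.4,-80],[-37,0.4,-115],[-37,0.4,-140]]' --hand '[50,50,50,50,50]'

```text
time_s: 15.17
ee_pos: [480.6, 74.8, 39.1]
eef_rot: [-0.037, -3.138, 0.0]
wrist_force: [0.3, -0.3, -0.7]
width: 55.4
finger_force: 25.0
```

Request:
step_arm --delta_rot '[[0,0,0],[0,0,0],[0,0,0],[0,0,0],[0,0,0]]' --linear '[[0,0,-12],[0,0,-20],[0,0,-24],[0,0,-26.5],[0,0,-26.5]]' --hand '[50,50,50,50,50]'

```text
time_s: 15.58
ee_pos: [483.1, 75.4, 15.1]
eef_rot: [0.036, 3.141, 0.0]
wrist_force: [0.2, -0.7, -0.2]
width: 55.6
finger_force: 25.0
```

Request:
step_arm --delta_rot '[[0,0,0],[0,0,0],[0,0,0]]' --linear '[[0,0,-0.8],[0,0,-1.4],[0,0,-1.4]]' --hand '[50,50,50]'

```text
time_s: 15.83
ee_pos: [483.4, 75.6, 13.9]
eef_rot: [0.036, 3.14, 0.0]
wrist_force: [0.3, -0.4, 0.2]
width: 55.9
finger_force: 25.0
```

Request:
step_arm --delta_rot '[[0,0,0],[0,0,0],[0,0,0],[0,0,0],[0,0,0]]' --linear '[[0,0,-0.5],[0,0,-0.5],[0,0,-0.5],[0,0,-0.5],[0,0,-0.5]]' --hand '[50,58,64,66,66]'

```text
time_s: 16.25
ee_pos: [482.9, 75.7, 12.8]
eef_rot: [0.036, 3.141, 0.0]
wrist_force: [0.3, 0.7, 0.3]
width: 65.8
finger_force: 0.0
```

Request:
step_arm --delta_rot '[[0,0,0],[0,0,0],[0,0,0],[0,0,0],[0,0,0]]' --linear '[[0,0,8],[0,0,30],[0,0,65],[0,-10,105],[-5,-35,135]]' --hand '[66,66,66,66,66]'

```text
time_s: 16.67
ee_pos: [478.8, 42.0, 150.9]
eef_rot: [0.031, 3.139, 0.001]
wrist_force: [0.9, -0.4, 0.0]
width: 65.9
finger_force: 0.0
```

Request:
step_arm --delta_rot '[[0,0,0],[0,0,0],[0,0,0],[0,0,0],[0,0,0]]' --linear '[[-13,-30,10],[-26,-60,20],[-38,-88,20],[-40,-93,20],[-40,-93,20]]' --hand '[60,54,52,52,52]'

```text
time_s: 17.08
ee_pos: [437.4, -53.7, 168.4]
eef_rot: [0.041, 3.141, -0.0]
wrist_force: [0.2, 0.7, 0.8]
width: 52.1
finger_force: 0.0
```

```bash
python3 - <<'E'
from h import *
tool(); lids([59],'w7'); trays()
E
```

```text
t 17.08 p [437.4 -53.7 168.4] yaw of closing axis 88.51 z [ 0.001 -0.    -1.   ] F [0.2 0.7 0.8] w 52.1 f 0.0
b 59 ([333.0, 355.0], 541.7, -44.6, 32.4, 29.6, 87.9)
b 59 ([313.0, 208.0], 417.3, -57.6, 43.9, 31.7, -3.6)
top tray y [([278.0, 313.0], 382.5, 374.5, 67.5, 8.1, 85.3), ([284.0, 246.0], 558.5, 358.7, 66.2, 8.0, 88.5)]
   centre [470.5 366.6] ang -5.13 len 176.7
top tray b [([331.0, 308.0], 392.2, 239.0, 64.4, 5.1, 88.6), ([331.0, 240.0], 568.6, 233.2, 63.3, 2.7, 88.5)]
   centre [480.4 236.1] ang -1.88 len 176.5
```

View pics/w7.png

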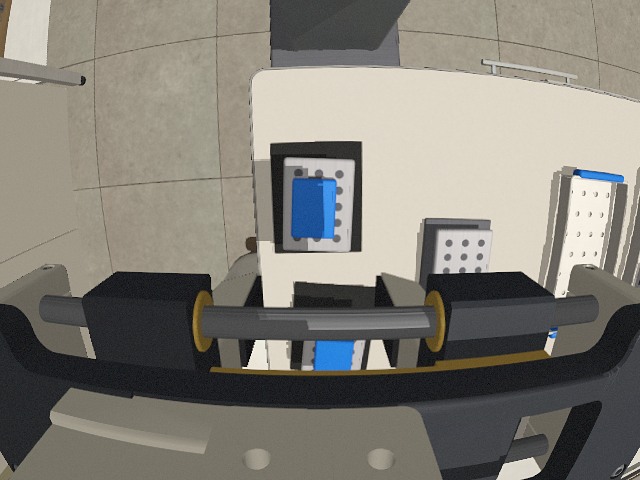

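The view shows blue_2 at (315,208) on spacer_1, and the first plate sitting well on the stand. Grasping blue_2.

Request:
step_arm --delta_rot '[[0,0,-0.015],[0,0,-0.036],[0,0,-0.036],[0,0,-0.036],[0,0,-0.036]]' --linear '[[-11,-3,-15],[-21,-5,-45],[-21,-5,-75],[-21,-5,-95],[-21,-5,-95]]' --hand '[52,52,52,52,52]' --newtons 20

```text
time_s: 17.6
ee_pos: [414.7, -55.5, 69.6]
eef_rot: [-0.09, -3.133, -0.004]
wrist_force: [-1.2, 0.7, 0.5]
width: 51.7
finger_force: 0.0
```

Request:
step_arm --delta_rot '[[0,0,0],[0,0,0],[0,0,0],[0,0,0],[0,0,0]]' --linear '[[0,0,-10],[0,0,-20],[0,0,-26],[0,0,-26],[0,0,-26]]' --hand '[52,52,46,40,36]'

```text
time_s: 18.02
ee_pos: [417.3, -57.0, 47.2]
eef_rot: [0.091, 3.14, 0.0]
wrist_force: [-0.2, -0.2, 0.8]
width: 38.3
finger_force: 0.0
```

Request:
step_arm --delta_rot '[[0,0,0],[0,0,0],[0,0,0],[0,0,0],[0,0,0]]' --linear '[[0,0,0],[0,0,0],[0,0,0],[0,0,0],[0,0,0]]' --hand '[33,30,26,26,26]'

```text
time_s: 18.43
ee_pos: [417.4, -57.4, 47.4]
eef_rot: [0.093, 3.139, -0.0]
wrist_force: [-0.0, 2.1, 8.0]
width: 32.0
finger_force: 20.0
```

Request:
step_arm --delta_rot '[[0,0,0],[0,0,0],[0,0,0],[0,0,0],[0,0,0]]' --linear '[[0,0,5],[0,0,15],[0,0,40],[2,10,75],[8,35,103]]' --hand '[26,26,26,26,26]'

```text
time_s: 18.85
ee_pos: [424.5, -23.7, 151.6]
eef_rot: [-0.097, -3.14, 0.001]
wrist_force: [1.4, -0.2, -0.4]
width: 32.5
finger_force: 20.0
```

Request:
step_arm --delta_rot '[[0,0,0.026],[0,0,0.026],[0,0,0.026],[0,0,0.026],[0,0,0.026]]' --linear '[[8,38,0],[16,76,0],[24,114,0],[32,152,0],[40,190,0]]' --hand '[26,26,26,26,26]'

```text
time_s: 19.27
ee_pos: [464.7, 169.4, 150.1]
eef_rot: [0.052, 3.141, -0.0]
wrist_force: [0.6, -0.7, -0.5]
width: 31.9
finger_force: 20.0
```

Request:
step_arm --delta_rot '[[0,0,0],[0,0,0],[0,0,0],[0,0,0],[0,0,0]]' --linear '[[8,38,0],[14.6,65,0],[14.6,69,0],[14.6,69,0],[14.6,69,0]]' --hand '[26,26,26,26,26]'

```text
time_s: 19.68
ee_pos: [478.9, 236.0, 149.5]
eef_rot: [-0.051, -3.14, 0.001]
wrist_force: [-0.3, 0.3, -0.8]
width: 32.1
finger_force: 20.0
```

```bash
python3 - <<'E'
from h import *
tool(); lids([22],'w8')
E
```

```text
t 19.68 p [478.9 236.  149.5] yaw of closing axis 88.15 z [-0.001 -0.001 -1.   ] F [-0.3  0.3 -0.8] w 32.1 f 20.0
y 22 ([468.0, 261.0], 510.5, 362.8, 32.5, 21.6, 85.4)
y 22 ([474.0, 215.0], 470.0, 365.5, 44.5, 32.7, -5.1)
y 22 ([482.0, 109.0], 382.6, 371.8, 68.6, 7.7, 85.0)
b 22 ([318.0, 343.0], 581.9, 231.6, 60.1, 5.9, 87.1)
b 22 ([318.0, 280.0], 521.9, 234.0, 61.8, 47.8, 88.1)
b 22 ([632.0, 208.0], 466.5, 556.0, 64.6, 33.1, 10.9)
b 22 ([318.0, 118.0], 392.1, 237.7, 68.3, 7.2, 88.0)
```

Request:
step_arm --delta_rot '[[0,0,0],[0,0,0],[0,0,0],[0,0,0],[0,0,0]]' --linear '[[25,-2,-15],[50,-3,-45],[50,-3,-75],[50,-3,-105],[50,-3,-117]]' --hand '[26,26,26,26,26]'

```text
time_s: 20.15
ee_pos: [527.4, 230.8, 28.9]
eef_rot: [-0.056, -3.135, 0.003]
wrist_force: [-1.1, -1.2, -0.6]
width: 32.0
finger_force: 20.0
```

Request:
step_arm --delta_rot '[[0,0,0],[0,0,0],[0,0,0],[0,0,0],[0,0,0]]' --linear '[[0,0,-8],[0,0,-13],[0,0,-16],[0,0,-17.5],[0,0,-17.5]]' --hand '[26,26,26,26,26]'

```text
time_s: 20.57
ee_pos: [530.0, 233.6, 16.1]
eef_rot: [0.052, 3.14, 0.001]
wrist_force: [-0.2, -0.2, -0.3]
width: 32.1
finger_force: 20.0
```

Request:
step_arm --delta_rot '[[0,0,0],[0,0,0],[0,0,0]]' --linear '[[0,0,-0.8],[0,0,-1.3],[0,0,-1.3]]' --hand '[26,26,26]'

```text
time_s: 20.82
ee_pos: [529.8, 233.8, 14.5]
eef_rot: [0.051, 3.14, 0.001]
wrist_force: [-0.5, 0.2, 0.9]
width: 32.3
finger_force: 20.0
```

Request:
step_arm --delta_rot '[[0,0,0],[0,0,0],[0,0,0],[0,0,0],[0,0,0]]' --linear '[[0,0,-0.3],[0,0,-0.3],[0,0,0],[0,0,8],[0,0,28]]' --hand '[36,38,38,38,38]'

```text
time_s: 21.23
ee_pos: [527.8, 233.1, 40.3]
eef_rot: [-0.051, -3.136, 0.002]
wrist_force: [0.2, 0.1, 0.8]
width: 37.4
finger_force: 0.0
```

Request:
step_arm --delta_rot '[[0,0,0],[0,0,0],[0,0,0],[0,0,0],[0,0,0]]' --linear '[[0,0,35],[0,-5,75],[-8,-30,105],[-19,-65,115],[-31,-101,115]]' --hand '[38,50,70,76,76]'

```text
time_s: 21.65
ee_pos: [500.1, 132.4, 161.0]
eef_rot: [0.048, 3.133, 0.002]
wrist_force: [1.1, -0.9, -1.0]
width: 59.8
finger_force: 0.0
```

Request:
step_arm --delta_rot '[[0,0,0],[0,0,0],[0,0,0],[0,0,0],[0,0,0]]' --linear '[[-12,-38,0],[-24,-76,0],[-36,-114,0],[-48,-150,0],[-61,-183,0]]' --hand '[76,76,76,76,76]'

```text
time_s: 22.07
ee_pos: [436.8, -52.2, 157.8]
eef_rot: [0.052, 3.14, -0.001]
wrist_force: [0.1, 0.3, 0.2]
width: 75.4
finger_force: 0.0
```

Request:
step_arm --delta_rot '[[0,0,0],[0,0,0]]' --linear '[[0,-3,0],[0,-3,0]]' --hand '[76,76]'

```text
time_s: 22.23
ee_pos: [437.2, -55.0, 157.7]
eef_rot: [0.058, 3.14, -0.0]
wrist_force: [0.1, -0.1, 0.4]
width: 75.9
finger_force: 0.0
```

```bash
python3 - <<'E'
from h import *
import pickle
tool(); c=bot.calibration('wrist'); im=bot.snapshot('wrist'); cv2.imwrite('pics/w9.png',im); pickle.dump(c,open('c9.pkl','wb'))
cv2.imwrite('pics/w9c.png',cv2.resize(im[110:290,220:430],None,fx=3.3,fy=3.3,interpolation=cv2.INTER_CUBIC))
trays()
E
```

```text
t 22.23 p [437.2 -55.  157.7] yaw of closing axis 87.89 z [ 0.001 -0.    -1.   ] F [ 0.1 -0.1  0.4] w 75.9 f 0.0
top tray y [([278.0, 313.0], 382.4, 374.5, 67.5, 8.1, 85.1), ([284.0, 246.0], 558.5, 358.7, 66.2, 8.0, 88.5)]
   centre [470.45 366.6 ] ang -5.13 len 176.8
top tray b [([331.0, 308.0], 392.2, 239.0, 64.4, 5.1, 88.6), ([331.0, 240.0], 568.6, 233.2, 63.3, 2.7, 88.5)]
   centre [480.4 236.1] ang -1.88 len 176.5
```

View pics/w9c.png

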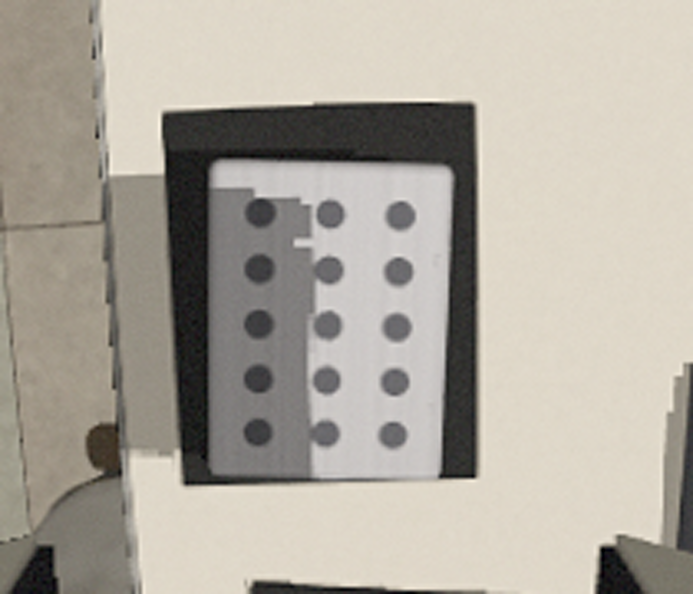

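The crop shows spacer_1's dots from (260,212) to (393,434), nearly square to the camera.

```bash
cat >> h.py <<'E'
def finddots(im,c,z,ctr,rad=45):
    """dark round dots lying near ctr (world) at height z -> world centres"""
    g=cv2.cvtColor(im,cv2.COLOR_BGR2GRAY)
    t=cv2.adaptiveThreshold(g,255,cv2.ADAPTIVE_THRESH_MEAN_C,cv2.THRESH_BINARY_INV,21,12)
    n,l,st,ce=cv2.connectedComponentsWithStats(t)
    ok=[i for i in range(1,n) if 20<st[i,4]<200 and max(st[i,2:4])<18 and min(st[i,2:4])/max(st[i,2:4])>.65]
    w=onz(c,ce[ok,0],ce[ok,1],z,True)
    k=np.hypot(*(w-ctr).T)<rad
    w=w[k]; (x,y),(a,b),th=cv2.minAreaRect(w.astype(np.float32))
    if a<b:a,b,th=b,a,th+90
    print('dots',len(w),'centre',round(x,1),round(y,1),'box',round(a,1),round(b,1),'yaw',round((th+90)%180-90,2)); return w
E
python3 - <<'E'
from h import *
import pickle
c=pickle.load(open('c9.pkl','rb'))
D=[(260,212),(259.5,268),(259,324),(259,379),(258,433),(330,214),(329,269),(328,325),(327,380),(325,433),(401,215),(399,271),(397,327),(395,382),(393,434)]
plate(c,D,220,110,3.3,35)
finddots(cv2.imread('pics/w9.png'),c,35,(417,-56))
finddots(cv2.imread('pics/w5.png'),pickle.load(open('c5.pkl','rb')),67,(417,-56))
E
```

```text
centre [419.7 -54.3] yaw -3.37 closing 86.79 pitch 12.999084148652067 16.024154471149835
dots 12 centre 419.5 -54.7 box 52.1 32.0 yaw -3.31
dots 10 centre 415.9 -55.1 box 51.8 32.1 yaw 4.14
```

Request:
step_arm --delta_rot '[[0,0,-0.01],[0,0,-0.024],[0,0,-0.024],[0,0,-0.024],[0,0,-0.024]]' --linear '[[-9,-0.5,-15],[-18.2,-1.2,-45],[-18.2,-1.2,-75],[-18.2,-1.2,-100],[-18.2,-1.2,-108]]' --hand '[76,76,76,76,76]' --newtons 25

```text
time_s: 22.75
ee_pos: [417.8, -52.6, 46.4]
eef_rot: [-0.086, -3.136, -0.003]
wrist_force: [-1.3, 0.4, -0.5]
width: 76.3
finger_force: 0.0
```

Request:
step_arm --delta_rot '[[0,0,0],[0,0,0],[0,0,0],[0,0,0],[0,0,0]]' --linear '[[0,0,-8],[0,0,-15],[0,0,-21],[0,0,-21.5],[0,0,-21.5]]' --hand '[76,76,72,66,62]'

```text
time_s: 23.17
ee_pos: [419.7, -54.6, 27.8]
eef_rot: [0.089, 3.14, -0.0]
wrist_force: [0.7, 0.1, 0.3]
width: 64.4
finger_force: 0.0
```

Request:
step_arm --delta_rot '[[0,0,0],[0,0,0],[0,0,0],[0,0,0],[0,0,0]]' --linear '[[0,0,0],[0,0,0],[0,0,0],[0,0,0],[0,0,0]]' --hand '[58,55,50,50,50]'

```text
time_s: 23.58
ee_pos: [419.7, -54.7, 28.0]
eef_rot: [0.089, 3.139, -0.0]
wrist_force: [0.1, 1.5, 6.5]
width: 55.6
finger_force: 25.0
```

Request:
step_arm --delta_rot '[[0,0,0],[0,0,0],[0,0,0],[0,0,0],[0,0,0]]' --linear '[[0,0,5],[0,0,15],[0,0,40],[0,5,75],[12,20,110]]' --hand '[50,50,50,50,50]'

```text
time_s: 24.0
ee_pos: [428.8, -35.0, 138.1]
eef_rot: [-0.092, -3.136, -0.001]
wrist_force: [1.1, 0.2, -1.0]
width: 55.7
finger_force: 25.0
```

Request:
step_arm --delta_rot '[[0,0,0.036],[0,0,0.036],[0,0,0.036],[0,0,0.036],[0,0,0.036]]' --linear '[[22,25,20],[44,50,37],[66,80,42],[86,110,42],[88,110,42]]' --hand '[50,50,50,50,50]'

```text
time_s: 24.42
ee_pos: [521.8, 79.9, 180.2]
eef_rot: [0.027, 3.138, 0.003]
wrist_force: [-0.9, -0.1, 0.2]
width: 55.2
finger_force: 25.0
```

Request:
step_arm --delta_rot '[[0,0,0],[0,0,0]]' --linear '[[0,0,0],[0,0,0]]' --hand '[50,50]'

```text
time_s: 24.58
ee_pos: [518.5, 75.3, 179.0]
eef_rot: [-0.032, -3.14, 0.001]
wrist_force: [-0.2, 0.1, -1.2]
width: 55.9
finger_force: 25.0
```

```bash
cat >> h.py <<'E'
def overstand(name,zp,dz):
    tool(); c=bot.calibration('wrist'); im=bot.snapshot('wrist'); cv2.imwrite(f'pics/{name}.png',im)
    s=bot.observe()['ee_pos']
    print('stand plate');print(finddots(im,c,zp,(470,75),40).round(1).tolist())
    print('held');print(finddots(im,c,s[2]+dz,s[:2],45).round(1).tolist())
    cv2.imwrite(f'pics/{name}c.png',cv2.resize(im[90:300,160:460],None,fx=2.6,fy=2.6,interpolation=cv2.INTER_CUBIC))
E
python3 -c "
from h import *
overstand('w10',24,7)"
```

```text
t 24.58 p [518.5  75.3 179. ] yaw of closing axis 88.85 z [-0.002 -0.    -1.   ] F [-0.2  0.1 -1.2] w 55.9 f 25.0
stand plate
dots 9 centre 476.0 75.2 box 39.2 31.8 yaw -1.14
[[456.2, 59.7], [456.6, 75.7], [456.9, 91.5], [469.6, 75.2], [469.9, 91.2], [482.4, 74.9], [482.9, 90.9], [495.5, 74.6], [495.9, 90.5]]
held
dots 6 centre 524.6 74.5 box 39.1 31.8 yaw -1.12
[[504.8, 59.1], [505.0, 74.9], [505.4, 90.8], [517.2, 58.8], [544.1, 74.1], [544.5, 90.0]]
```

View pics/w10c.png

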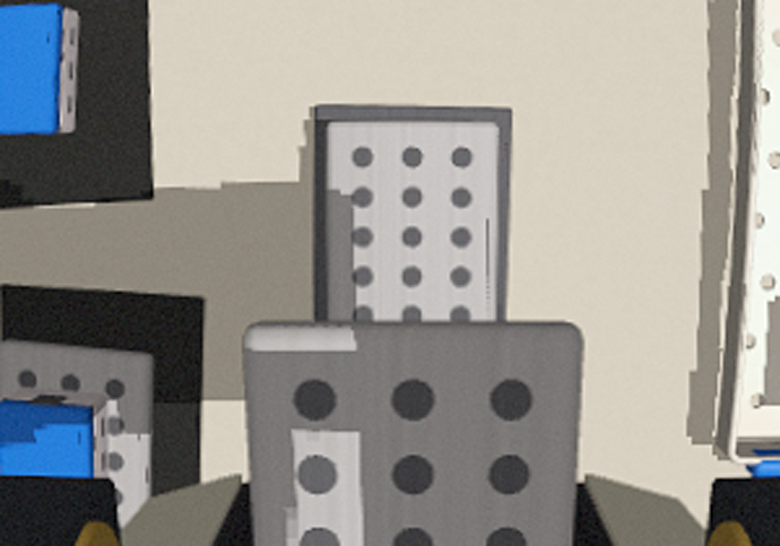

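The second plate is held square, and the first lies centred on the stand at (482.5,74.9), yaw -1.1°. Stacking it.

Request:
step_arm --delta_rot '[[0,0,0],[0,0,0],[0,0,0],[0,0,0],[0,0,0]]' --linear '[[-18,0,-15],[-36.7,0.2,-45],[-36.7,0.2,-80],[-36.7,0.2,-110],[-36.7,0.2,-130]]' --hand '[50,50,50,50,50]'

```text
time_s: 25.05
ee_pos: [480.3, 74.4, 47.4]
eef_rot: [-0.036, -3.138, 0.0]
wrist_force: [0.2, 0.2, -1.1]
width: 55.6
finger_force: 25.0
```

Request:
step_arm --delta_rot '[[0,0,0],[0,0,0],[0,0,0],[0,0,0],[0,0,0]]' --linear '[[0,0,-10],[0,0,-17],[0,0,-21],[0,0,-23.5],[0,0,-23.5]]' --hand '[50,50,50,50,50]'

```text
time_s: 25.47
ee_pos: [483.0, 75.5, 26.5]
eef_rot: [0.033, 3.14, 0.0]
wrist_force: [1.2, -0.2, 0.3]
width: 55.9
finger_force: 25.0
```

Request:
step_arm --delta_rot '[[0,0,0],[0,0,0],[0,0,0]]' --linear '[[0,0,-0.7],[0,0,-1.2],[0,0,-1.2]]' --hand '[50,50,50]'

```text
time_s: 25.72
ee_pos: [482.9, 75.7, 25.2]
eef_rot: [0.032, 3.14, 0.0]
wrist_force: [0.2, 0.2, -0.9]
width: 55.7
finger_force: 25.0
```

Request:
step_arm --delta_rot '[[0,0,0],[0,0,0],[0,0,0],[0,0,0],[0,0,0]]' --linear '[[0,0,-0.4],[0,0,-0.4],[0,0,-0.4],[0,0,-0.4],[0,0,-0.4]]' --hand '[50,58,64,66,66]'

```text
time_s: 26.13
ee_pos: [482.6, 75.7, 24.4]
eef_rot: [0.033, 3.141, 0.0]
wrist_force: [0.3, -0.1, -0.1]
width: 65.4
finger_force: 0.0
```

Request:
step_arm --delta_rot '[[0,0,0],[0,0,0],[0,0,0],[0,0,0],[0,0,0]]' --linear '[[0,0,8],[0,0,30],[0,0,65],[0,-10,105],[-5,-35,125]]' --hand '[66,66,66,66,66]'

```text
time_s: 26.55
ee_pos: [479.6, 41.9, 153.9]
eef_rot: [0.028, 3.135, 0.001]
wrist_force: [1.2, -0.2, 1.3]
width: 66.0
finger_force: 0.0
```

Request:
step_arm --delta_rot '[[0,0,0],[0,0,0],[0,0,0],[0,0,0],[0,0,0]]' --linear '[[-13,-30,0],[-26,-60,0],[-38,-88,0],[-40,-93,0],[-40,-93,0]]' --hand '[60,54,52,52,52]'

```text
time_s: 26.97
ee_pos: [437.1, -53.7, 150.0]
eef_rot: [0.038, 3.141, -0.0]
wrist_force: [0.7, 0.0, 0.8]
width: 52.3
finger_force: 0.0
```

```bash
python3 -c "
from h import *
tool(); lids([27],'w11'); trays()"
```

```text
t 26.97 p [437.1 -53.7 150. ] yaw of closing axis 88.62 z [ 0.001 -0.    -1.   ] F [0.7 0.  0.8] w 52.3 f 0.0
b 27 ([334.0, 360.0], 554.8, -43.1, 35.9, 21.8, 88.0)
b 27 ([314.0, 207.0], 419.0, -57.5, 44.4, 32.3, -4.6)
b 27 ([609.0, 178.0], 391.0, 226.0, 75.1, 7.7, 88.0)
top tray y [([278.0, 313.0], 382.4, 374.5, 67.6, 8.0, 84.9), ([284.0, 246.0], 558.5, 358.7, 66.2, 8.0, 88.5)]
   centre [470.45 366.6 ] ang -5.13 len 176.8
top tray b [([331.0, 308.0], 392.2, 239.0, 64.4, 5.1, 88.6), ([331.0, 240.0], 568.6, 233.2, 63.3, 2.7, 88.5)]
   centre [480.4 236.1] ang -1.88 len 176.5
```

The bottom cassette on mat A is blue_1.

Request:
step_arm --delta_rot '[[0,0,-0.02],[0,0,-0.057],[0,0,-0.057],[0,0,-0.057],[0,0,-0.057]]' --linear '[[-9,-2,-15],[-19,-5,-45],[-19,-5,-75],[-19,-5,-105],[-19,-5,-112]]' --hand '[52,52,52,52,52]' --newtons 20

```text
time_s: 27.48
ee_pos: [416.7, -55.6, 34.2]
eef_rot: [-0.12, -3.134, -0.003]
wrist_force: [-1.7, -0.3, -0.4]
width: 51.9
finger_force: 0.0
```

Request:
step_arm --delta_rot '[[0,0,0],[0,0,0],[0,0,0],[0,0,0],[0,0,0]]' --linear '[[0,0,-10],[0,0,-18],[0,0,-22.5],[0,0,-22.5],[0,0,-22.5]]' --hand '[52,52,46,40,36]'

```text
time_s: 27.9
ee_pos: [419.0, -57.2, 15.3]
eef_rot: [0.121, 3.139, -0.0]
wrist_force: [-0.3, -0.2, 1.4]
width: 38.3
finger_force: 0.0
```

Request:
step_arm --delta_rot '[[0,0,0],[0,0,0],[0,0,0],[0,0,0],[0,0,0]]' --linear '[[0,0,0],[0,0,0],[0,0,0],[0,0,0],[0,0,0]]' --hand '[33,30,26,26,26]'

```text
time_s: 28.32
ee_pos: [419.1, -57.5, 15.5]
eef_rot: [0.122, 3.138, -0.0]
wrist_force: [0.3, 1.4, 6.2]
width: 32.3
finger_force: 20.0
```

Request:
step_arm --delta_rot '[[0,0,0],[0,0,0],[0,0,0],[0,0,0],[0,0,0]]' --linear '[[0,0,5],[0,0,20],[0,0,52],[0,5,90],[8,30,120]]' --hand '[26,26,26,26,26]'

```text
time_s: 28.73
ee_pos: [425.9, -29.0, 137.0]
eef_rot: [-0.127, -3.139, 0.002]
wrist_force: [2.7, 0.5, -0.7]
width: 32.4
finger_force: 20.0
```

Request:
step_arm --delta_rot '[[0,0,0.02],[0,0,0.045],[0,0,0.045],[0,0,0.045],[0,0,0.045]]' --linear '[[8,36,10],[16,74,15],[24,112,15],[32,150,15],[40,188,15]]' --hand '[26,26,26,26,26]'

```text
time_s: 29.15
ee_pos: [466.4, 162.4, 150.4]
eef_rot: [0.052, 3.141, -0.0]
wrist_force: [0.9, 0.1, 0.3]
width: 32.3
finger_force: 20.0
```

Request:
step_arm --delta_rot '[[0,0,0],[0,0,0],[0,0,0],[0,0,0],[0,0,0]]' --linear '[[8,38,0],[13,70,0],[13,74.7,0],[13,74.7,0],[13,74.7,0]]' --hand '[26,26,26,26,26]'

```text
time_s: 29.57
ee_pos: [479.0, 234.8, 149.6]
eef_rot: [-0.05, -3.14, 0.001]
wrist_force: [-0.0, -0.5, 0.0]
width: 32.3
finger_force: 20.0
```

```bash
python3 -c "
from h import *
tool(); lids([22],'w12')"
```

```text
t 29.57 p [479.  234.8 149.6] yaw of closing axis 88.17 z [-0.001 -0.001 -1.   ] F [-0.  -0.5  0. ] w 32.3 f 20.0
y 22 ([469.0, 261.0], 510.3, 362.7, 32.7, 21.6, 86.8)
y 22 ([475.0, 215.0], 470.0, 365.5, 44.5, 32.8, -5.0)
y 22 ([483.0, 109.0], 382.5, 371.6, 68.7, 7.5, 84.9)
b 22 ([318.0, 343.0], 582.1, 230.8, 60.9, 6.0, 87.1)
b 22 ([318.0, 280.0], 522.1, 232.8, 61.8, 47.8, 88.2)
b 22 ([632.0, 209.0], 466.7, 555.9, 64.1, 31.5, 11.0)
b 22 ([319.0, 118.0], 392.2, 237.7, 67.6, 7.1, 88.1)
```

Tray unmoved. Placing in the middle slot.

Request:
step_arm --delta_rot '[[0,0,0],[0,0,0],[0,0,0],[0,0,0],[0,0,0]]' --linear '[[0,0,-15],[0,0,-45],[0,0,-75],[0,0,-105],[0,0,-117]]' --hand '[26,26,26,26,26]'

```text
time_s: 30.03
ee_pos: [477.5, 232.8, 29.7]
eef_rot: [-0.055, -3.136, 0.003]
wrist_force: [-1.6, -0.1, -1.6]
width: 32.2
finger_force: 20.0
```

Request:
step_arm --delta_rot '[[0,0,0],[0,0,0],[0,0,0],[0,0,0],[0,0,0]]' --linear '[[0,0,-8],[0,0,-13],[0,0,-16],[0,0,-17.5],[0,0,-17.5]]' --hand '[26,26,26,26,26]'

```text
time_s: 30.45
ee_pos: [480.1, 235.2, 16.0]
eef_rot: [0.052, 3.14, 0.001]
wrist_force: [-0.3, -0.3, -0.3]
width: 32.5
finger_force: 20.0
```

Request:
step_arm --delta_rot '[[0,0,0],[0,0,0],[0,0,0]]' --linear '[[0,0,-0.8],[0,0,-1.4],[0,0,-1.4]]' --hand '[26,26,26]'

```text
time_s: 30.7
ee_pos: [480.0, 235.5, 14.5]
eef_rot: [0.051, 3.14, 0.001]
wrist_force: [0.7, -0.3, 2.3]
width: 31.9
finger_force: 20.0
```

Request:
step_arm --delta_rot '[[0,0,0],[0,0,0],[0,0,0],[0,0,0],[0,0,0]]' --linear '[[0,0,0],[0,0,0],[0,0,0],[0,0,8],[0,0,28]]' --hand '[36,38,38,38,38]'

```text
time_s: 31.12
ee_pos: [477.9, 234.8, 40.5]
eef_rot: [-0.052, -3.136, 0.002]
wrist_force: [0.1, -0.4, -0.7]
width: 38.3
finger_force: 0.0
```

Request:
step_arm --delta_rot '[[0,0,0],[0,0,0],[0,0,0],[0,0,0],[0,0,0]]' --linear '[[0,0,35],[0,-5,75],[8,-30,105],[19,-62,110],[30,-96,110]]' --hand '[38,45,52,52,52]'

```text
time_s: 31.53
ee_pos: [511.2, 139.3, 155.8]
eef_rot: [0.048, 3.134, 0.002]
wrist_force: [1.1, -0.5, 0.0]
width: 52.2
finger_force: 0.0
```

Request:
step_arm --delta_rot '[[0,0,0],[0,0,0],[0,0,0],[0,0,0],[0,0,0]]' --linear '[[12,-37,0],[24,-74,0],[36,-111,0],[48,-148,0],[58,-180,0]]' --hand '[52,52,52,52,52]'

```text
time_s: 31.95
ee_pos: [568.0, -43.2, 152.7]
eef_rot: [0.053, 3.14, -0.0]
wrist_force: [1.0, 0.3, -0.1]
width: 52.0
finger_force: 0.0
```

Request:
step_arm --delta_rot '[[0,0,0],[0,0,0],[0,0,0]]' --linear '[[2,-4,0],[2,-4,0],[2,-4,0]]' --hand '[52,52,52]'

```text
time_s: 32.2
ee_pos: [569.2, -44.3, 152.1]
eef_rot: [-0.053, -3.141, -0.001]
wrist_force: [0.1, 1.0, -0.0]
width: 52.3
finger_force: 0.0
```

```bash
python3 -c "
from h import *
tool(); lids([59],'w13'); trays()"
```

```text
t 32.2 p [569.2 -44.3 152.1] yaw of closing axis 88.08 z [-0.001  0.001 -1.   ] F [ 0.1  1.  -0. ] w 52.3 f 0.0
b 59 ([317.0, 213.0], 549.4, -45.3, 43.8, 32.0, -4.9)
b 59 ([604.0, 182.0], 526.2, 198.1, 38.2, 32.1, -2.8)
b 59 ([607.0, 131.0], 482.7, 199.6, 38.4, 32.0, -2.2)
top tray y [([278.0, 313.0], 382.4, 374.5, 67.5, 8.1, 85.1), ([284.0, 246.0], 558.5, 358.7, 66.2, 8.0, 88.5)]
   centre [470.45 366.6 ] ang -5.13 len 176.8
top tray b [([331.0, 308.0], 392.2, 239.0, 64.4, 5.1, 88.6), ([331.0, 240.0], 568.6, 233.2, 63.3, 2.7, 88.5)]
   centre [480.4 236.1] ang -1.88 len 176.5
```

Request:
step_arm --delta_rot '[[0,0,-0.02],[0,0,-0.052],[0,0,-0.052],[0,0,-0.052],[0,0,-0.052]]' --linear '[[-10,-0.4,-15],[-20.6,-0.8,-40],[-20.6,-0.8,-65],[-20.6,-0.8,-80],[-20.6,-0.8,-80]]' --hand '[52,52,52,52,52]'

```text
time_s: 32.72
ee_pos: [546.4, -43.4, 69.2]
eef_rot: [-0.13, -3.133, -0.002]
wrist_force: [-0.8, -0.5, -0.8]
width: 52.1
finger_force: 0.0
```

Request:
step_arm --delta_rot '[[0,0,0],[0,0,0],[0,0,0],[0,0,0],[0,0,0]]' --linear '[[0,0,-10],[0,0,-20],[0,0,-25.5],[0,0,-25.5],[0,0,-25.5]]' --hand '[52,52,46,40,36]'

```text
time_s: 33.13
ee_pos: [549.1, -45.4, 46.5]
eef_rot: [-0.133, -3.139, -0.0]
wrist_force: [-0.2, -0.3, -0.1]
width: 38.3
finger_force: 0.0
```

Request:
step_arm --delta_rot '[[0,0,0],[0,0,0],[0,0,0],[0,0,0],[0,0,0]]' --linear '[[0,0,0],[0,0,0],[0,0,0],[0,0,0],[0,0,0]]' --hand '[33,30,26,26,26]'

```text
time_s: 33.55
ee_pos: [549.4, -45.6, 47.0]
eef_rot: [0.133, 3.138, -0.0]
wrist_force: [-0.6, 1.0, 4.0]
width: 32.2
finger_force: 20.0
```

Request:
step_arm --delta_rot '[[0,0,0],[0,0,0],[0,0,0],[0,0,0],[0,0,0]]' --linear '[[0,0,5],[0,0,15],[0,0,40],[-4,10,75],[-15,35,103]]' --hand '[26,26,26,26,26]'

```text
time_s: 33.97
ee_pos: [535.2, -12.4, 151.8]
eef_rot: [0.138, 3.136, -0.002]
wrist_force: [1.7, 0.7, 0.6]
width: 32.2
finger_force: 20.0
```

Request:
step_arm --delta_rot '[[0,0,0.02],[0,0,0.05],[0,0,0.05],[0,0,0.05],[0,0,0.05]]' --linear '[[-15,35,0],[-30,70,0],[-45,105,0],[-60,140,0],[-75,175,0]]' --hand '[26,26,26,26,26]'

```text
time_s: 34.38
ee_pos: [458.0, 165.9, 150.4]
eef_rot: [0.055, 3.14, 0.0]
wrist_force: [0.9, 1.2, -1.1]
width: 32.1
finger_force: 20.0
```

Request:
step_arm --delta_rot '[[0,0,0],[0,0,0],[0,0,0],[0,0,0],[0,0,0]]' --linear '[[-14,35,0],[-28,65,0],[-29,72.5,0],[-29,72.5,0],[-29,72.5,0]]' --hand '[26,26,26,26,26]'

```text
time_s: 34.8
ee_pos: [430.3, 236.8, 149.9]
eef_rot: [0.053, 3.14, -0.0]
wrist_force: [1.2, -0.9, -1.1]
width: 32.2
finger_force: 20.0
```

```bash
python3 -c "
from h import *
tool(); lids([22],'w14')"
```

```text
t 34.8 p [430.3 236.8 149.9] yaw of closing axis 88.08 z [ 0.001 -0.    -1.   ] F [ 1.2 -0.9 -1.1] w 32.2 f 20.0
y 22 ([470.0, 259.0], 460.4, 366.0, 33.2, 26.1, 85.4)
y 22 ([479.0, 167.0], 381.9, 370.5, 71.4, 8.2, 85.1)
b 22 ([318.0, 348.0], 541.6, 232.5, 61.2, 22.4, 88.0)
b 22 ([318.0, 281.0], 474.2, 234.8, 62.2, 47.2, 88.1)
b 22 ([626.0, 254.0], 472.0, 562.8, 64.5, 47.8, 16.5)
b 22 ([318.0, 180.0], 391.2, 237.6, 67.2, 7.8, 88.1)
```

Request:
step_arm --delta_rot '[[0,0,0],[0,0,0],[0,0,0],[0,0,0],[0,0,0]]' --linear '[[0,0,-15],[0,0,-45],[0,0,-75],[0,0,-105],[0,0,-117]]' --hand '[26,26,26,26,26]'

```text
time_s: 35.27
ee_pos: [428.9, 234.5, 29.3]
eef_rot: [-0.059, -3.136, 0.003]
wrist_force: [-0.7, -1.1, 0.0]
width: 32.6
finger_force: 20.0
```

Request:
step_arm --delta_rot '[[0,0,0],[0,0,0],[0,0,0],[0,0,0],[0,0,0]]' --linear '[[0,0,-8],[0,0,-13],[0,0,-16],[0,0,-17.5],[0,0,-17.5]]' --hand '[26,26,26,26,26]'

```text
time_s: 35.68
ee_pos: [430.6, 237.0, 15.5]
eef_rot: [0.055, 3.14, 0.001]
wrist_force: [1.7, 0.7, -0.9]
width: 32.2
finger_force: 20.0
```

Request:
step_arm --delta_rot '[[0,0,0],[0,0,0],[0,0,0]]' --linear '[[0,0,-0.8],[0,0,-1.4],[0,0,-1.4]]' --hand '[26,26,26]'

```text
time_s: 35.93
ee_pos: [430.3, 237.2, 14.0]
eef_rot: [0.054, 3.14, 0.001]
wrist_force: [0.3, -1.5, -0.4]
width: 32.0
finger_force: 20.0
```

Request:
step_arm --delta_rot '[[0,0,0],[0,0,0],[0,0,0],[0,0,0],[0,0,0]]' --linear '[[0,0,-0.5],[0,0,-0.5],[0,0,-0.5],[0,0,-0.5],[0,0,-0.5]]' --hand '[26,30,34,37,38]'

```text
time_s: 36.35
ee_pos: [430.0, 237.1, 13.1]
eef_rot: [0.054, 3.141, 0.0]
wrist_force: [-0.1, -0.2, 0.2]
width: 37.3
finger_force: 0.0
```

Request:
step_arm --delta_rot '[[0,0,0],[0,0,0],[0,0,0],[0,0,0],[0,0,0]]' --linear '[[0,0,8],[0,0,30],[0,0,65],[3,-8,100],[15,-30,125]]' --hand '[38,38,38,50,60]'

```text
time_s: 36.77
ee_pos: [444.4, 208.6, 141.2]
eef_rot: [0.05, 3.14, 0.002]
wrist_force: [1.4, 1.2, 0.4]
width: 47.1
finger_force: 0.0
```

Request:
step_arm --delta_rot '[[0,0,0],[0,0,0],[0,0,0],[0,0,0],[0,0,0]]' --linear '[[17,-34,10],[34,-68,13],[51,-102,13],[68,-136,13],[85,-170,13]]' --hand '[70,76,76,76,76]'

```text
time_s: 37.18
ee_pos: [530.5, 35.3, 151.9]
eef_rot: [0.054, 3.14, 0.0]
wrist_force: [0.9, 0.6, 0.6]
width: 75.2
finger_force: 0.0
```

Request:
step_arm --delta_rot '[[0,0,0],[0,0,0],[0,0,0],[0,0,0],[0,0,0]]' --linear '[[17,-34,0],[34,-66,0],[40,-81,0],[40,-81,0],[40,-81,0]]' --hand '[76,76,76,76,76]'

```text
time_s: 37.6
ee_pos: [569.6, -44.2, 150.9]
eef_rot: [-0.057, -3.14, -0.001]
wrist_force: [-0.2, 0.6, 0.5]
width: 75.9
finger_force: 0.0
```

```bash
python3 -c "
from h import *
tool(); c=bot.calibration('wrist'); im=bot.snapshot('wrist'); cv2.imwrite('pics/w15.png',im)
print(finddots(im,c,35,(549,-45),45).round(1).tolist()); trays()"
```

```text
t 37.6 p [569.6 -44.2 150.9] yaw of closing axis 87.91 z [-0.001  0.001 -1.   ] F [-0.2  0.6  0.5] w 75.9 f 0.0
dots 9 centre 552.4 -44.0 box 52.1 31.9 yaw -6.82
[[528.4, -25.1], [537.5, -58.2], [541.3, -26.6], [550.4, -59.9], [554.3, -28.2], [563.4, -61.4], [567.1, -29.8], [576.3, -63.0], [580.1, -31.3]]
top tray y [([278.0, 313.0], 382.4, 374.5, 67.5, 8.1, 85.1), ([284.0, 246.0], 558.5, 358.7, 66.2, 8.0, 88.5)]
   centre [470.45 366.6 ] ang -5.13 len 176.8
top tray b [([331.0, 308.0], 392.2, 239.0, 64.4, 5.1, 88.6), ([331.0, 240.0], 568.6, 233.2, 63.3, 2.7, 88.5)]
   centre [480.4 236.1] ang -1.88 len 176.5
```

Request:
step_arm --delta_rot '[[0,0,-0.04],[0,0,-0.084],[0,0,-0.084],[0,0,-0.084],[0,0,-0.084]]' --linear '[[-9,0,-15],[-17.8,0,-45],[-17.8,0,-75],[-17.8,0,-98],[-17.8,0,-102]]' --hand '[76,76,76,76,76]' --newtons 25

```text
time_s: 38.12
ee_pos: [549.0, -41.7, 45.7]
eef_rot: [-0.183, -3.129, -0.002]
wrist_force: [-1.1, -0.2, -0.5]
width: 75.9
finger_force: 0.0
```

Request:
step_arm --delta_rot '[[0,0,0],[0,0,0],[0,0,0],[0,0,0],[0,0,0]]' --linear '[[0,0,-8],[0,0,-15],[0,0,-21],[0,0,-21],[0,0,-21]]' --hand '[76,76,72,66,62]'

```text
time_s: 38.53
ee_pos: [552.5, -43.9, 28.5]
eef_rot: [0.186, 3.135, -0.0]
wrist_force: [0.1, 0.7, -0.3]
width: 64.4
finger_force: 0.0
```

Request:
step_arm --delta_rot '[[0,0,0],[0,0,0],[0,0,0],[0,0,0],[0,0,0]]' --linear '[[0,0,0],[0,0,0],[0,0,0],[0,0,0],[0,0,0]]' --hand '[58,55,50,50,50]'

```text
time_s: 38.95
ee_pos: [552.6, -44.1, 28.7]
eef_rot: [0.187, 3.135, -0.0]
wrist_force: [0.3, 0.1, 5.6]
width: 55.5
finger_force: 25.0
```

Request:
step_arm --delta_rot '[[0,0,0],[0,0,0],[0,0,0],[0,0,0],[0,0,0]]' --linear '[[0,0,5],[0,0,15],[0,0,40],[0,5,75],[-5,20,110]]' --hand '[50,50,50,50,50]'

```text
time_s: 39.37
ee_pos: [547.1, -25.1, 139.2]
eef_rot: [-0.189, -3.135, 0.001]
wrist_force: [1.6, 0.4, -1.0]
width: 55.7
finger_force: 25.0
```

Request:
step_arm --delta_rot '[[0,0,0.04],[0,0,0.099],[0,0,0.099],[0,0,0.099],[0,0,0.099]]' --linear '[[-9,28,20],[-18,60,38],[-26,90,41],[-27.6,99.4,41],[-27.6,99.4,41]]' --hand '[50,50,50,50,50]'

```text
time_s: 39.78
ee_pos: [519.0, 77.5, 180.0]
eef_rot: [0.026, 3.141, 0.001]
wrist_force: [-0.6, -0.6, -1.2]
width: 55.9
finger_force: 25.0
```

Request:
step_arm --delta_rot '[[0,0,0],[0,0,0]]' --linear '[[0,0,0],[0,0,0]]' --hand '[50,50]'

```text
time_s: 39.95
ee_pos: [519.7, 74.4, 178.7]
eef_rot: [-0.032, -3.141, 0.001]
wrist_force: [-0.2, 0.2, -0.1]
width: 55.1
finger_force: 25.0
```

```bash
python3 -c "
from h import *
overstand('w16',32,6.3)"
```

```text
t 39.95 p [519.7  74.4 178.7] yaw of closing axis 88.83 z [-0.001 -0.    -1.   ] F [-0.2  0.2 -0.1] w 55.1 f 25.0
stand plate
dots 10 centre 476.1 75.0 box 39.1 32.8 yaw -1.31
[[456.4, 59.8], [456.6, 75.7], [457.0, 91.6], [471.1, 58.7], [469.8, 75.4], [470.0, 91.5], [482.6, 75.0], [482.9, 91.1], [495.7, 74.8], [496.0, 90.8]]
held
dots 10 centre 519.4 73.7 box 52.1 31.9 yaw -1.16
[[493.4, 74.2], [493.7, 90.2], [506.1, 58.1], [506.4, 74.0], [506.7, 89.9], [518.7, 57.8], [519.2, 73.7], [519.5, 89.7], [545.4, 73.2], [545.8, 89.1]]
```

View pics/w16c.png

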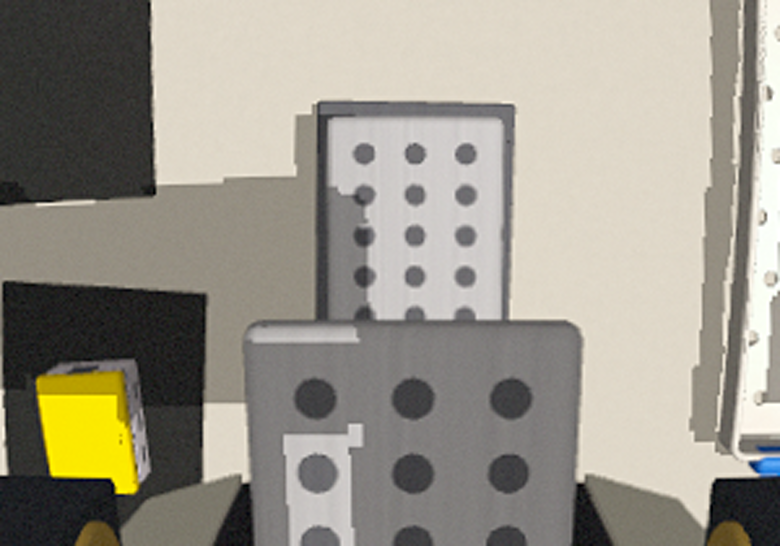

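The pile so far is square and the third plate is held square; the yellow cassette remains on mat B. Stacking the third plate.

Request:
step_arm --delta_rot '[[0,0,0],[0,0,0],[0,0,0],[0,0,0],[0,0,0]]' --linear '[[-18,0,-15],[-37.1,0.4,-45],[-37.1,0.4,-80],[-37.1,0.4,-105],[-37.1,0.4,-120]]' --hand '[50,50,50,50,50]'

```text
time_s: 40.42
ee_pos: [480.9, 74.5, 56.1]
eef_rot: [-0.034, -3.137, 0.0]
wrist_force: [0.4, 0.4, -0.7]
width: 55.7
finger_force: 25.0
```

Request:
step_arm --delta_rot '[[0,0,0],[0,0,0],[0,0,0],[0,0,0],[0,0,0]]' --linear '[[0,0,-10],[0,0,-17],[0,0,-22],[0,0,-24],[0,0,-24]]' --hand '[50,50,50,50,50]'

```text
time_s: 40.83
ee_pos: [482.9, 75.6, 35.2]
eef_rot: [0.031, 3.141, 0.0]
wrist_force: [-0.4, -0.6, 1.1]
width: 55.6
finger_force: 25.0
```

Request:
step_arm --delta_rot '[[0,0,0],[0,0,0],[0,0,0]]' --linear '[[0,0,-0.8],[0,0,-1.6],[0,0,-1.6]]' --hand '[50,50,50]'

```text
time_s: 41.08
ee_pos: [482.8, 75.9, 33.9]
eef_rot: [0.031, 3.14, 0.0]
wrist_force: [-0.2, 0.8, 0.4]
width: 55.4
finger_force: 25.0
```

Request:
step_arm --delta_rot '[[0,0,0],[0,0,0],[0,0,0],[0,0,0],[0,0,0]]' --linear '[[0,0,-0.4],[0,0,-0.4],[0,0,-0.4],[0,0,-0.4],[0,0,-0.4]]' --hand '[50,58,64,66,66]'

```text
time_s: 41.5
ee_pos: [482.5, 75.8, 33.0]
eef_rot: [0.031, 3.141, 0.0]
wrist_force: [0.1, 0.5, 0.4]
width: 66.0
finger_force: 0.0
```

Request:
step_arm --delta_rot '[[0,0,0],[0,0,0],[0,0,0],[0,0,0],[0,0,0]]' --linear '[[0,0,8],[0,0,30],[0,0,65],[5,-8,100],[20,-28,116]]' --hand '[66,66,66,66,60]'

```text
time_s: 41.92
ee_pos: [502.7, 49.2, 153.6]
eef_rot: [0.027, 3.137, 0.001]
wrist_force: [2.0, 1.6, -0.3]
width: 63.0
finger_force: 0.0
```

Request:
step_arm --delta_rot '[[0,0,0],[0,0,0],[0,0,0],[0,0,0],[0,0,0]]' --linear '[[22,-30,0],[44,-60,0],[62,-85,0],[67,-92,0],[67,-92,0]]' --hand '[54,52,52,52,52]'

```text
time_s: 42.33
ee_pos: [570.3, -46.2, 149.1]
eef_rot: [0.036, 3.141, -0.0]
wrist_force: [-0.5, -0.0, -0.2]
width: 52.0
finger_force: 0.0
```

```bash
python3 -c "
from h import *
tool(); lids([27],'w17'); trays()"
```

```text
t 42.33 p [570.3 -46.2 149.1] yaw of closing axis 88.7 z [ 0.001 -0.    -1.   ] F [-0.5 -0.  -0.2] w 52.0 f 0.0
y 27 ([324.0, 203.0], 548.8, -41.6, 44.8, 32.4, 2.0)
b 27 ([607.0, 184.0], 529.2, 228.8, 43.3, 36.2, -2.0)
b 27 ([611.0, 133.0], 480.4, 230.5, 43.7, 36.0, -2.5)
b 27 ([612.0, 84.0], 431.9, 232.3, 43.9, 35.9, -1.6)
top tray y [([278.0, 313.0], 382.4, 374.5, 67.5, 8.1, 85.1), ([284.0, 246.0], 558.5, 358.7, 66.2, 8.0, 88.5)]
   centre [470.45 366.6 ] ang -5.13 len 176.8
top tray b [([331.0, 308.0], 392.2, 239.0, 64.4, 5.1, 88.6), ([331.0, 240.0], 568.6, 233.2, 63.3, 2.7, 88.5)]
   centre [480.4 236.1] ang -1.88 len 176.5
```

Request:
step_arm --delta_rot '[[0,0,0.02],[0,0,0.056],[0,0,0.056],[0,0,0.056],[0,0,0.056]]' --linear '[[-10,1,-15],[-21,2.6,-45],[-21,2.6,-75],[-21,2.6,-105],[-21,2.6,-112]]' --hand '[52,52,52,52,52]' --newtons 20

```text
time_s: 42.85
ee_pos: [544.7, -39.3, 33.5]
eef_rot: [0.059, -3.133, -0.003]
wrist_force: [-1.8, 0.1, -0.3]
width: 52.2
finger_force: 0.0
```

Request:
step_arm --delta_rot '[[0,0,0],[0,0,0],[0,0,0],[0,0,0],[0,0,0]]' --linear '[[0,0,-10],[0,0,-18],[0,0,-22],[0,0,-22],[0,0,-22]]' --hand '[52,52,46,40,36]'

```text
time_s: 43.27
ee_pos: [549.0, -41.6, 15.8]
eef_rot: [-0.057, 3.14, -0.0]
wrist_force: [0.3, 0.7, 0.7]
width: 38.2
finger_force: 0.0
```

Request:
step_arm --delta_rot '[[0,0,0],[0,0,0],[0,0,0],[0,0,0],[0,0,0]]' --linear '[[0,0,0],[0,0,0],[0,0,0],[0,0,0],[0,0,0]]' --hand '[33,30,26,26,26]'

```text
time_s: 43.68
ee_pos: [549.1, -41.7, 15.9]
eef_rot: [-0.057, 3.139, -0.0]
wrist_force: [0.3, -0.2, 5.9]
width: 31.8
finger_force: 20.0
```

Request:
step_arm --delta_rot '[[0,0,0],[0,0,0],[0,0,0],[0,0,0],[0,0,0]]' --linear '[[0,0,5],[0,0,20],[0,0,55],[-3,8,90],[-11,32,120]]' --hand '[26,26,26,26,26]'

```text
time_s: 44.1
ee_pos: [538.4, -11.6, 137.1]
eef_rot: [-0.052, 3.139, -0.002]
wrist_force: [0.7, -0.3, -0.3]
width: 32.3
finger_force: 20.0
```

Request:
step_arm --delta_rot '[[0,0,-0.04],[0,0,-0.08],[0,0,-0.126],[0,0,-0.126],[0,0,-0.126]]' --linear '[[-11,35,10],[-22,71,14],[-34,107,14],[-46,143,14],[-58,179,14]]' --hand '[26,26,26,26,26]'

```text
time_s: 44.52
ee_pos: [478.5, 170.8, 149.5]
eef_rot: [0.142, 3.138, 0.0]
wrist_force: [0.4, 0.5, -0.6]
width: 31.8
finger_force: 20.0
```

Request:
step_arm --delta_rot '[[0,0,0],[0,0,0],[0,0,0],[0,0,0],[0,0,0]]' --linear '[[-12,37,0],[-24,74,0],[-36,111,0],[-48,148,0],[-58,185,0]]' --hand '[26,26,26,26,26]'

```text
time_s: 44.93
ee_pos: [420.1, 356.0, 149.2]
eef_rot: [-0.141, -3.138, 0.0]
wrist_force: [1.6, 0.4, -0.7]
width: 32.3
finger_force: 20.0
```

Request:
step_arm --delta_rot '[[0,0,0],[0,0,0],[0,0,0],[0,0,0]]' --linear '[[-1.8,12,0],[-1.8,15.7,0],[-1.8,15.7,0],[-1.8,15.7,0]]' --hand '[26,26,26,26]'

```text
time_s: 45.27
ee_pos: [420.0, 368.9, 148.8]
eef_rot: [-0.142, -3.138, 0.001]
wrist_force: [0.5, 0.0, -0.2]
width: 32.2
finger_force: 20.0
```

```bash
python3 -c "
from h import *
tool(); lids([22],'w18')"
```

```text
t 45.27 p [420.  368.9 148.8] yaw of closing axis 84.82 z [-0.    -0.001 -1.   ] F [ 0.5  0.  -0.2] w 32.2 f 20.0
y 22 ([319.0, 355.0], 535.2, 359.4, 63.9, 32.6, 84.9)
y 22 ([318.0, 280.0], 462.8, 364.4, 61.6, 47.7, 84.8)
y 22 ([321.0, 181.0], 381.4, 373.4, 68.6, 8.5, 84.9)
b 22 ([527.0, 259.0], 468.1, 554.6, 66.5, 56.5, 48.6)
b 22 ([166.0, 252.0], 427.7, 236.6, 37.5, 33.8, -2.3)
b 22 ([163.0, 210.0], 391.0, 240.8, 71.0, 9.0, 88.0)
```

Request:
step_arm --delta_rot '[[0,0,0],[0,0,0],[0,0,0],[0,0,0],[0,0,0]]' --linear '[[0,0,-15],[0,0,-45],[0,0,-75],[0,0,-105],[0,0,-117]]' --hand '[26,26,26,26,26]'

```text
time_s: 45.73
ee_pos: [418.6, 367.1, 28.6]
eef_rot: [-0.145, -3.134, 0.005]
wrist_force: [-0.7, -1.0, -0.8]
width: 32.2
finger_force: 20.0
```

Request:
step_arm --delta_rot '[[0,0,0],[0,0,0],[0,0,0],[0,0,0],[0,0,0]]' --linear '[[0,0,-8],[0,0,-13],[0,0,-15],[0,0,-16.5],[0,0,-16.5]]' --hand '[26,26,26,26,26]'

```text
time_s: 46.15
ee_pos: [420.3, 370.2, 16.4]
eef_rot: [0.142, 3.137, 0.002]
wrist_force: [-0.1, 0.6, -1.2]
width: 32.1
finger_force: 20.0
```

Request:
step_arm --delta_rot '[[0,0,0],[0,0,0],[0,0,0]]' --linear '[[0,0,-0.8],[0,0,-1.3],[0,0,-1.3]]' --hand '[26,26,26]'

```text
time_s: 46.4
ee_pos: [420.1, 370.4, 14.9]
eef_rot: [0.141, 3.137, 0.001]
wrist_force: [0.2, -0.4, 2.1]
width: 32.2
finger_force: 20.0
```

Contact. Releasing, retreating clear, then a final look.

Request:
step_arm --delta_rot '[[0,0,0],[0,0,0],[0,0,0],[0,0,0],[0,0,0]]' --linear '[[0,0,0],[0,0,0],[0,0,0],[0,0,8],[0,0,28]]' --hand '[34,38,38,38,38]'

```text
time_s: 46.82
ee_pos: [418.1, 369.1, 40.6]
eef_rot: [-0.141, -3.134, 0.005]
wrist_force: [0.3, -0.6, 0.0]
width: 38.3
finger_force: 0.0
```

Request:
step_arm --delta_rot '[[0,0,0],[0,0,0],[0,0,0],[0,0,0],[0,0,0]]' --linear '[[0,0,35],[0,0,70],[0,0,105],[0,0,140],[0,-20,160]]' --hand '[38,50,52,52,52]'

```text
time_s: 47.23
ee_pos: [420.6, 352.7, 207.0]
eef_rot: [0.138, 3.133, 0.008]
wrist_force: [0.9, 0.0, 0.2]
width: 52.0
finger_force: 0.0
```

Request:
step_arm --delta_rot '[[0,0,0],[0,0,0],[0,0,0],[0,0,0],[0,0,0]]' --linear '[[22,-30,20],[45,-60,40],[67,-90,60],[75,-100,60],[75,-100,60]]' --hand '[52,52,52,52,52]'

```text
time_s: 47.65
ee_pos: [497.1, 247.4, 264.2]
eef_rot: [0.147, 3.134, 0.001]
wrist_force: [-1.4, 0.6, -0.1]
width: 52.1
finger_force: 0.0
```

```bash
python3 -c "
from h import *
tool(); lids([26],'w19'); trays()
a=bot.snapshot('scene'); cv2.imwrite('pics/sc_end.png',cv2.resize(a[200:420,180:520],None,fx=2.3,fy=2.3,interpolation=cv2.INTER_CUBIC))"
```

```text
t 47.65 p [497.1 247.4 264.2] yaw of closing axis 84.62 z [ 0.004  0.    -1.   ] F [-1.4  0.6 -0.1] w 52.1 f 0.0
y 26 ([421.0, 216.0], 519.8, 360.6, 43.4, 32.7, -5.3)
y 26 ([423.0, 171.0], 469.0, 364.4, 43.1, 32.2, -3.5)
y 26 ([424.0, 126.0], 419.8, 368.8, 43.2, 32.0, -4.3)
y 26 ([423.0, 92.0], 382.8, 371.4, 68.0, 7.6, 84.9)
b 26 ([309.0, 234.0], 528.5, 233.5, 43.5, 31.2, -2.3)
b 26 ([306.0, 189.0], 479.0, 235.4, 43.6, 31.5, -1.0)
b 26 ([563.0, 157.0], 459.5, 554.3, 61.3, 59.7, 77.1)
b 26 ([303.0, 144.0], 430.3, 237.0, 43.0, 31.3, -2.1)
b 26 ([300.0, 108.0], 392.3, 238.0, 66.5, 6.7, 87.9)
top tray y [([278.0, 313.0], 382.4, 374.5, 67.5, 8.1, 85.1)]
top tray b []
```

View pics/sc_end.png

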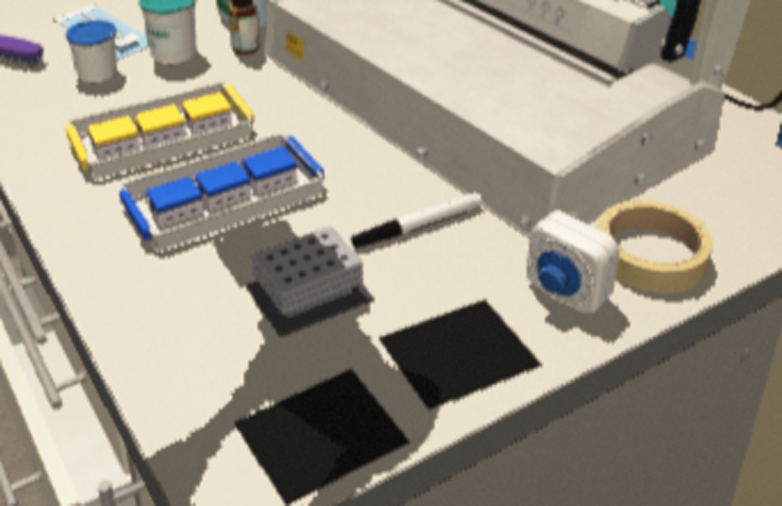

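View pics/w19.png

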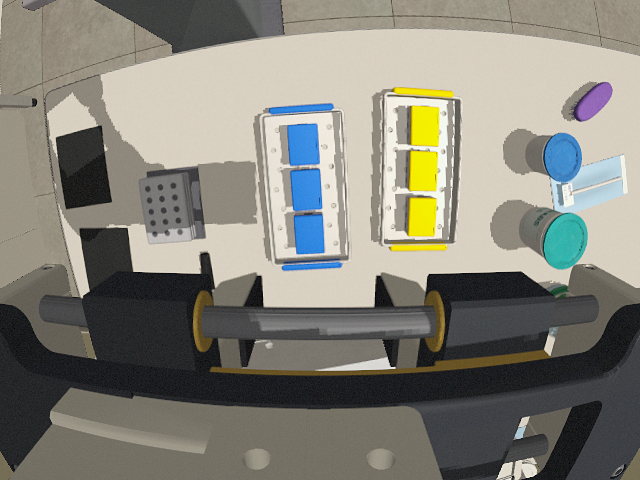

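Both views show three yellow lids at about (423,170) and three blue lids at about (306,189), each flat in its own tray. The three plates sit in a neat pile at (167,207), and the bystanders have not moved. Handing in.

```bash
python3 -c "
from plant import bot
print(bot.close_job())"
```

```text
the job is handed in; nothing more can be done
None
```

The job is handed in at about 48 s: three yellow and three blue cassettes lie lid up in their own trays, and all three spacer plates are in a neat pile on the stand.

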